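# Turn round the filter bar on an opened ventilator

### The arm

A 6-joint arm with a two-finger parallel gripper is mounted at the origin on the work surface. World frame = base frame: x ahead of the robot, y to its left, z up, the work surface at z = 0. Lengths are in m, angles in degrees, forces in N, time in s.
With the tool pointing down it reaches from about 0.3 to 0.875 m from the base axis. Payload 4.2 kg.
Tool frame: the origin (TCP) lies midway between the tips of the shut fingers; the grasp point (between the pads) lies 19 mm behind it; z points along the fingers, y is the direction in which the jaws open and shut (so a half turn about z gives the same grasp; the last joint's range is limited). The gripper opens to 85 mm and grips with 20 to 120 N. Pads are 22 mm wide; open, the fingers measure 114 mm over their backs; the gripper's body (76 mm by 85 mm) begins 54 mm behind the grasp point. The pads swing forward as they close: fully open they stand 13 mm farther back than shut.
Start: joints at [-74.427, 18.312, 89.639, -0, 72.044, -1.146], TCP at [0.165, -0.551, 0.231] pointing down, gripper open.
Joint ranges: [-177.97, 177.97], [-48.28, 115.42], [12.27, 149.76], [-77.06, 257.06], [2.81, 150.46], [-146.56, 146.56]. Speed limits (degrees/s): [147.25, 147.25, 180, 180, 180, 180].

### API

Orientations are given as a 3x3 rotation matrix whose columns are the frame's x, y, z axes.
In Python, from cell import bot gives the robot as it stands.
- The arm moves only by the tool move_arm, never from a script. Its argument "steps" is a list of rows, each an object with "linear": the shift along the tool's x, y, z in mm, a list of three; "turn": the turn, a rotation vector about the tool's x, y, z in rad, a list of three; "hand": the opening, from -1 (shut) to 1 (fully open), so that 0 is half open. A call has exactly 10 rows; each row shifts and turns the pose as measured when the row begins, along the tool's axes as they then stand; what a row does not reach is not made up. A row lasts 1/12 s, in which the tool goes at most 41.7 mm and 7.16 degrees, less where a joint would pass 70% of its speed; a pose out of reach is approached as far as the arm can. A call with a gripper value outside its range is refused whole. The fingers move at their own pace and stop on an object; the grip force is fixed at half the most. Time passes only in rows, so rows that do not move let the fingers close, or fill a call up. It gives the time, the measured TCP pose, the force and the opening at its end, in the units of the state.
- bot.get_state(): the state, without advancing time (a new reading comes with each control period).
- bot.read_camera(name): name is "side" or "top" or "wrist"; returns a dict with "frame" (384x512x3 uint8, red, green, blue), "K" (3x3 intrinsics, pixels), "rvec" (rotation vector, rad) and "tvec" (3), from world to camera coordinates, as OpenCV has them; the wrist camera has in their place "tool_from_camera" (4x4, takes a point from camera to tool coordinates, whose origin is the TCP and whose axes are the flange's). Camera axes: x right, y down, z forward; pixel columns grow to the right and rows downward; lengths in m; the calibration is good to about 2 mm. A picture is of the moment at which its call begins: read the wrist's pose just before it. There is no depth.
- bot.hand_in(): hands the job in, once; it reports no verdict.
Trained networks look in the newest picture that a camera, given by its name, has taken for a name from the list of things; names that differ only in an ending like _2 or _b are one class to them, and where a whole thing is asked for, a point or a joint stands for the part that bears it (a point fixed in the world has none). Each returns a list of dicts, best first, with "p" (0 to 1); they miss things now and then, are a little off and sometimes report something else, mostly with a low value. They report only what shows in the picture. A call takes as long as a camera call. They do not tell look-alikes from the thing itself.
- bot.look_for(camera, query): "centre" ([column, row] in pixels, amid what is visible of it).
- bot.trace(camera, query): "pixels" (384x512 bool, what is visible of it) and "centre" ([column, row] in pixels, amid what is visible of it).
The state is a dict: "clock": time; "qpos": joint angles; "joint_vel": joint speeds; "tau": joint torques, N m; "tool_pos": TCP position; "orientation": TCP orientation; "ft_force": force on the tool from outside, world axes, zero at the start; "moment": the same for the moment, N m; "gripper_width": finger opening in m.
Only numpy, scipy, OpenCV 4.12 (cv2) and the standard library are available. Lean on these libraries where they do the work, as an engineer would, in place of code of your own. Each camera call takes 0.05 s, during which the arm holds its last target.

### The job

The bar that holds the filter cover on the opened transport ventilator is parked back to front, with the pivot pin through its slot. Lift it off the pin, turn it end for end and refit it: tongue under the keeper bridge, round hole over the pin, the eared end pressed down until the spring catch snaps over the ear and the bar lies flat; then let go. Leave the loose things on and beside the housing where they stand.

Things in the scene. Friction and masses are not known exactly. Their poses are not given: they have to be found in the camera images.
- unit: White transport ventilator housing on its side, fixed, 300 x 180 x 60 mm (x, y, z); origin at the centre of its underside, z up. Its flat top, the deck, is 60 mm above the origin. Pivot pin near x = y = 0, keeper bridge at +x, spring catch at x = -42 mm on the +y side. A grey filter cover panel is flush with the deck at -x; a short blue gas port sticks out of the +x end below the deck.
- pivot (a point): Middle of the pivot slide, on the deck at unit x = y = 0. The adjustable pivot pin (steel, 10 mm diameter, 12 mm high, edge bevelled 0.7 mm) is clamped fast somewhere within 4 mm of this point along unit x (y = 0); its place is not reported and the bar's slot hides it from the bar's pose: find it by touch, or by sight. A hole off the pin comes to rest on its top.
- keeper (a point): Keeper: aluminium bridge on the deck, unit x = 67 to 85 mm, open at both ends: two cheeks (inner faces y = +-14 mm, outer +-22) carry a lip with underside 10 mm and top 15.5 mm above the deck. This point is mid-opening at the edge nearest the pivot, x = 67 mm, 5 mm above the deck.
- bar: Loose aluminium bar, 6 mm thick, 160 g. Origin: axis of its round hole (12.2 mm, through), at the underside; x to the tongue, z up. Body 24 mm wide, x = 14 to -81; ears 48 mm wide, x = -50 to -34; slot 20 x 12.5 mm centred at x = -62. Black grip block 22 x 22 mm at x = -25, y = 0, 6 to 44 mm above the underside. Starts flat, pin in the slot, tongue to about unit -x; ends with x along unit +x.
- tongue (a point): Middle of the end face of the bar's tongue (20 mm wide, 6 thick), 77 mm from the hole axis, 3 mm above the underside. The tongue overlaps the keeper's lip by 6 to 14 mm, so it goes in from the pin side tilted nose down, about 10 to 13 degrees, the hole passing above the pin; then the bar is levelled onto the pin.
- catch (a joint): Spring catch: steel hook sliding along unit +y, in m; 0 = at rest, 0.008 = fully out. Above the hook its face slopes up and outwards to 18 mm above the deck, so the bar's ear pressed down (about 5 to 12 N) pushes it aside and it snaps back over the ear by itself. The reversed bar is clear of it at the start.
- catch_lip (a point): Tip of the catch's hook, 8.5 mm above the deck (hook underside 7.5 mm). At rest at unit x = -42 (hook 10 mm long in x), y = 20.5 mm, reaching 3.5 mm over the edge of the seated bar's ear.
- screw_cup: Bystander on the deck: small steel cup, 44 mm across, 30 mm high; origin under its centre.
- thumb_nut: Bystander on the deck: steel thumb nut, 22 mm across, 22 mm high; origin under its centre.
- spare_filter: Bystander on the table beside the housing: white filter block 90 x 60 x 30 mm; origin under its centre.
- driver: Bystander on the table beside the housing: screwdriver lying along its x.
Mind the look-alikes: they are no part of the job. Leave any green or red look-alike of the bar alone.

How it is judged (in metres and radians):
On the way, in this order (a step that is already met when the one before it is completed fails the run):
1. the bar is lifted clear of the pin (z of bar in the frame of unit above 0.078 m), for 0.1 s.
2. the bar is turned round with its tongue under the keeper's lip and its round hole over the pivot slide (x of tongue in the frame of unit above 0.069 m and z of tongue in the frame of unit below 0.069 m and x of bar in the frame of unit between -0.007 and 0.007 m and y of bar in the frame of unit between -0.005 and 0.005 m), for 0.1 s.
At the end, for the whole second after the job is handed in: Bar at rest on the pin by its round hole: hole within 6.5 mm along and 3 mm across of the middle of the pivot slide, underside within 2.5 mm of the deck, tilt under 0.05 rad, tongue end past 69 mm and under the keeper lip, catch within 2.5 mm of rest (x of bar in the frame of unit between -0.0065 and 0.0065 m and y of bar in the frame of unit between -0.003 and 0.003 m and z of bar in the frame of unit between 0.057 and 0.0625 m and angle between bar's own z axis and vertical below 0.05 rad and x of tongue in the frame of unit above 0.069 m and z of tongue in the frame of unit below 0.067 m and value of joint catch below 0.0025 m and linear speed of bar below 0.02 m/s); the robot touches nothing.
It fails at once if a bystander is pushed more than 30 mm from its place or tipped over (distance of any of screw_cup, thumb_nut, spare_filter, driver from where it was at the start of the episode above 0.03 m or angle between any of screw_cup, thumb_nut's own z axis and vertical above 0.7 rad).
It also fails if it takes over 72 s, if anything falls off the work surface, if the arm or the gripper's body presses on something with over 40 N, if the wrist force passes 120 N, or if a joint passes its speed limit or range.

## Working session

There is one attempt and no reset: what is moved stays moved. The work goes in short steps, Python scripts to look and compute and a tool call to move; the robot and the scene stay as the last step left them, time stands still between calls to the robot, and variables do not carry over. Pictures are saved under pics/ and viewed, and the job is handed in when it is done.

Besides the shell and the picture viewer there is one more tool, called after ">>>" as a command line: name --argument value ..., lists and objects as JSON in quotes. move_arm: Moves the arm, as the interface text tells. Its arguments: {"type":"object","properties":{"steps":{"type":"array","items":{"type":"object","properties":{"linear":{"type":"array","items":{"type":"number"}},"turn":{"type":"array","items":{"type":"number"}},"hand":{"type":"number"}}}}},"required":["steps"]}

```bash
mkdir -p pics; ls; python3 - <<'E'
from cell import bot
import cv2
s=bot.get_state()
print({k:s[k] for k in ('clock','tool_pos','orientation','gripper_width','ft_force')})
for n in ('side','top','wrist'):
    c=bot.read_camera(n); cv2.imwrite(f'pics/{n}0.png',c['frame'][:,:,::-1])
    print(n,c['K'].tolist() if hasattr(c['K'],'tolist') else c['K'],c.get('rvec'),c.get('tvec'),c.get('tool_from_camera'))
E
```

```text
pics
{'clock': 0.0, 'tool_pos': array([ 0.16530164, -0.55021204,  0.23046295]), 'orientation': array([[ 9.57720704e-01,  2.87699232e-01, -4.53062138e-04],
       [ 2.87699580e-01, -9.57719085e-01,  1.76246109e-03],
       [ 7.31524453e-05, -1.81829126e-03, -9.99998344e-01]]), 'gripper_width': 0.0855029109414199, 'ft_force': array([ 0.42059725, -0.39491322,  0.39101739])}
side [[359.1511739012393, 0.0, 254.04590419978334], [0.0, 359.1511739012393, 192.57635241927582], [0.0, 0.0, 1.0]] [ 2.18210958 -0.07131459  0.04378608] [-0.58073909  0.07296872  1.01649142] None
top [[469.71351672621876, 0.0, 255.55359180850473], [0.0, 469.71351672621876, 189.18470443145583], [0.0, 0.0, 1.0]] [ 2.16641746 -2.20469728  0.08768306] [-0.015522    0.57696258  1.04123973] None
wrist [[342.33433365941346, 0.0, 255.20698481065483], [0.0, 342.33433365941346, 190.42783065202033], [0.0, 0.0, 1.0]] None None [[-1.43006230e-03 -9.54783117e-01 -2.97299772e-01  7.52406066e-02]
 [ 9.99998537e-01 -1.08642860e-03 -1.32107912e-03  2.61671461e-03]
 [ 9.38349067e-04 -2.97301226e-01  9.54783274e-01 -1.42718449e-01]
 [ 0.00000000e+00  0.00000000e+00  0.00000000e+00  1.00000000e+00]]
```

View pics/side0.png

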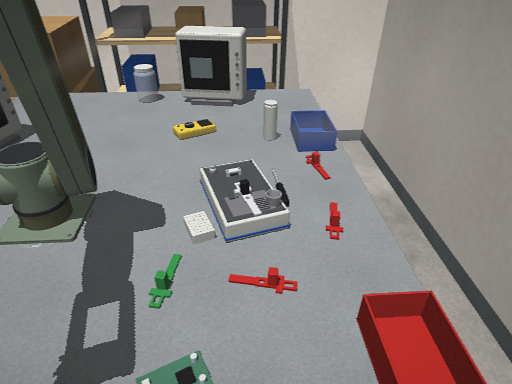

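View pics/top0.png

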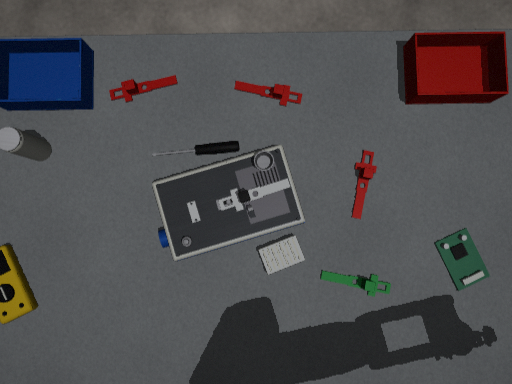

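View pics/wrist0.png

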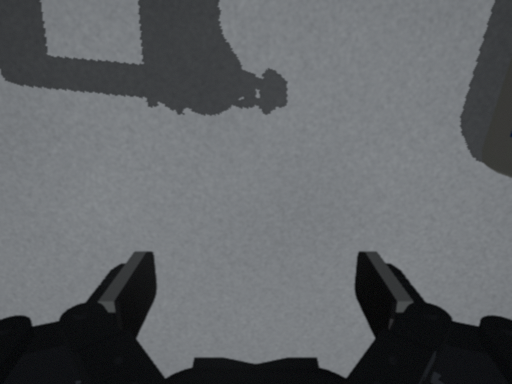

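```bash
cat > h.py <<'E'
from cell import bot
import numpy as np, cv2
from scipy.spatial.transform import Rotation as R
def cam(n):
    s=bot.get_state(); c=bot.read_camera(n); K=np.array(c['K'])
    if n=='wrist':
        T=np.eye(4);T[:3,:3]=s['orientation'];T[:3,3]=s['tool_pos']
        W=T@np.array(c['tool_from_camera'])   # world from cam
        Rc=W[:3,:3].T; t=-Rc@W[:3,3]
    else:
        Rc=cv2.Rodrigues(np.array(c['rvec'],float))[0]; t=np.array(c['tvec'],float).ravel()
    return dict(f=c['frame'],K=K,R=Rc,t=t,n=n)
def ray(c,px):
    d=np.linalg.inv(c['K'])@np.array([px[0],px[1],1.]); return -c['R'].T@c['t'], c['R'].T@d
def onz(c,px,z):
    o,d=ray(c,px); return o+d*(z-o[2])/d[2]
def proj(c,P):
    P=np.atleast_2d(P); q=(c['R']@P.T).T+c['t']; q=(c['K']@q.T).T; return q[:,:2]/q[:,2:]
def save(c,name,crop=None,sc=1):
    f=c['f'][:,:,::-1].copy()
    if crop: f=f[crop[1]:crop[3],crop[0]:crop[2]]
    cv2.imwrite('pics/'+name,cv2.resize(f,None,fx=sc,fy=sc,interpolation=cv2.INTER_CUBIC))
E
python3 - <<'E'
from h import *
c=cam('top')
for q in ('unit','bar','keeper','pivot','catch','catch_lip','tongue','screw_cup','thumb_nut','driver','spare_filter'):
    r=bot.look_for('top',q); print(q,[(np.round(a['centre'],1).tolist(),round(a['p'],2)) for a in r[:6]])
for p in [(281,147),(303,221),(175,259),(153,183)]: print(onz(c,p,.06).round(4))
save(c,'top1.png',(140,130,320,270),4)
E
```

```text
unit [([218.4, 205.5], 0.88)]
bar [([249.0, 191.4], 0.97), ([356.4, 284.5], 0.91), ([136.6, 87.3], 0.82), ([362.3, 180.2], 0.8), ([270.1, 91.4], 0.79)]
keeper [([219.9, 206.3], 0.74)]
pivot [([220.4, 206.6], 0.88)]
catch []
catch_lip []
tongue [([247.0, 192.8], 0.98), ([365.5, 179.3], 0.87), ([140.1, 87.0], 0.78), ([273.2, 89.8], 0.6), ([357.5, 281.2], 0.55)]
screw_cup [([262.1, 162.8], 0.91), ([249.4, 191.7], 0.57)]
thumb_nut [([181.6, 243.7], 0.51)]
driver [([212.2, 149.2], 0.98), ([220.5, 209.6], 0.43)]
spare_filter [([281.8, 255.5], 0.92)]
[ 0.6657 -0.0829  0.06  ]
[ 0.5027 -0.1272  0.06  ]
[0.4259 0.1509 0.06  ]
[0.5911 0.198  0.06  ]
```

View pics/top1.png

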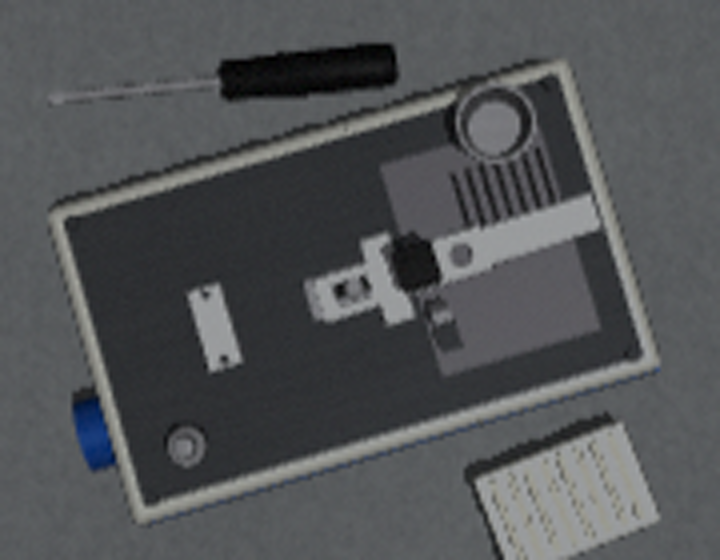

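Candidates for the bar in the top view are grey at (249,191), green at (356,284), and red at (137,87), (362,180) and (270,91). Only the grey one lies on the housing with its slot over the pin at (228,202) and the black grip block at (244,196), so it is the real bar. The enlarged crop confirms this. Next I'll move above it for wrist views.

>>> move_arm --steps '[{"linear": [31,-26,0],"hand": 1},{"linear": [31,-26,0],"hand": 1},{"linear": [31,-26,0],"hand": 1},{"linear": [31,-26,0],"hand": 1},{"linear": [31,-26,0],"hand": 1},{"linear": [31,-26,0],"hand": 1},{"linear": [31,-26,0],"hand": 1},{"linear": [31,-26,0],"hand": 1},{"linear": [31,-26,0],"hand": 1},{"linear": [31,-26,0],"hand": 1}]'

```text
schema error: expected keys linear, turn, hand
```

>>> move_arm --steps '[{"linear": [31,-26,0],"turn": [0,0,0],"hand": 1},{"linear": [31,-26,0],"turn": [0,0,0],"hand": 1},{"linear": [31,-26,0],"turn": [0,0,0],"hand": 1},{"linear": [31,-26,0],"turn": [0,0,0],"hand": 1},{"linear": [31,-26,0],"turn": [0,0,0],"hand": 1},{"linear": [31,-26,0],"turn": [0,0,0],"hand": 1},{"linear": [31,-26,0],"turn": [0,0,0],"hand": 1},{"linear": [31,-26,0],"turn": [0,0,0],"hand": 1},{"linear": [31,-26,0],"turn": [0,0,0],"hand": 1},{"linear": [31,-26,0],"turn": [0,0,0],"hand": 1}]'

```text
clock: 1.58
tool_pos: [0.3919, -0.2094, 0.23]
orientation: [[0.962, 0.273, 0.003], [0.273, -0.962, -0.007], [0.001, 0.008, -1.0]]
ft_force: [1.2, -0.5, 0.1]
gripper_width: 0.0854
```

>>> move_arm --steps '[{"linear": [30,-27,0],"turn": [0,0,0],"hand": 1},{"linear": [30,-27,0],"turn": [0,0,0],"hand": 1},{"linear": [30,-27,0],"turn": [0,0,0],"hand": 1},{"linear": [30,-27,0],"turn": [0,0,0],"hand": 1},{"linear": [30,-27,0],"turn": [0,0,0],"hand": 1},{"linear": [30,-27,0],"turn": [0,0,0],"hand": 1},{"linear": [30,-27,0],"turn": [0,0,0],"hand": 1},{"linear": [0,0,0],"turn": [0,0,0],"hand": 1},{"linear": [0,0,0],"turn": [0,0,0],"hand": 1},{"linear": [0,0,0],"turn": [0,0,0],"hand": 1}]'

```text
clock: 2.42
tool_pos: [0.5486, 0.0467, 0.2302]
orientation: [[0.959, 0.284, 0.011], [0.284, -0.959, -0.007], [0.009, 0.009, -1.0]]
ft_force: [-0.1, 0.0, -0.2]
gripper_width: 0.0854
```

```bash
python3 - <<'E'
from h import *
c=cam('wrist'); save(c,'w1.png',None,1.5)
import pickle; pickle.dump(c,open('w1.pkl','wb'))
s=bot.get_state(); print(s['tool_pos'],s['orientation'],s['qpos'],s['ft_force'])
E
```

```text
[0.54829756 0.04616358 0.23024126] [[ 0.95911968  0.28280404  0.01055078]
 [ 0.28288161 -0.95913112 -0.0067445 ]
 [ 0.0082122   0.0094534  -0.99992159]] [ 3.86168991 15.83807898 93.38888531 -0.45306591 70.1964641  77.58243328] [-0.20345756 -0.43291454 -0.77988012]
```

View pics/w1.png

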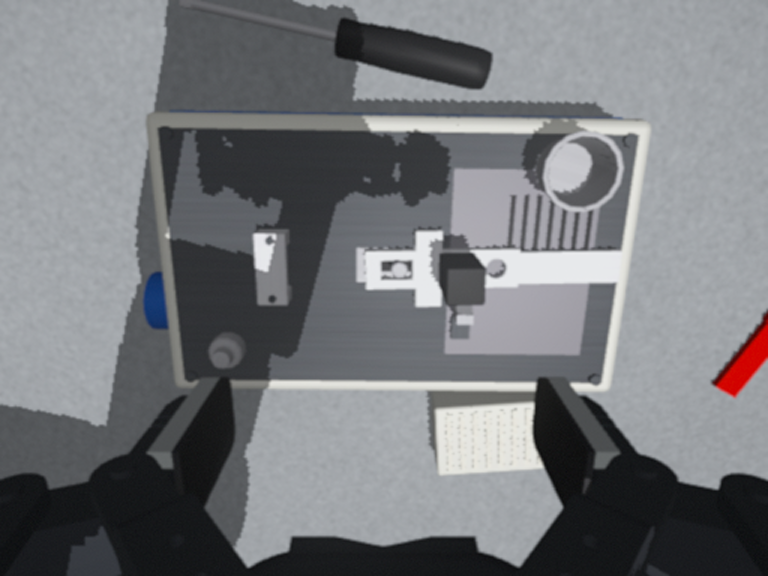

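```bash
python3 - <<'E'
from h import *
import pickle; c=pickle.load(open('w1.pkl','rb'))
save(c,'w1a.png',(90,60,290,210),4)
save(c,'w1b.png',(220,130,440,270),3.6)
for p in [(150,116),(650,123),(608,388),(178,385)]: print(onz(c,np.array(p)/1.5,.06).round(4))
E
```

```text
[0.5905 0.1952 0.06  ]
[ 0.6689 -0.0848  0.06  ]
[ 0.5029 -0.1308  0.06  ]
[0.424  0.1501 0.06  ]
```

View pics/w1a.png

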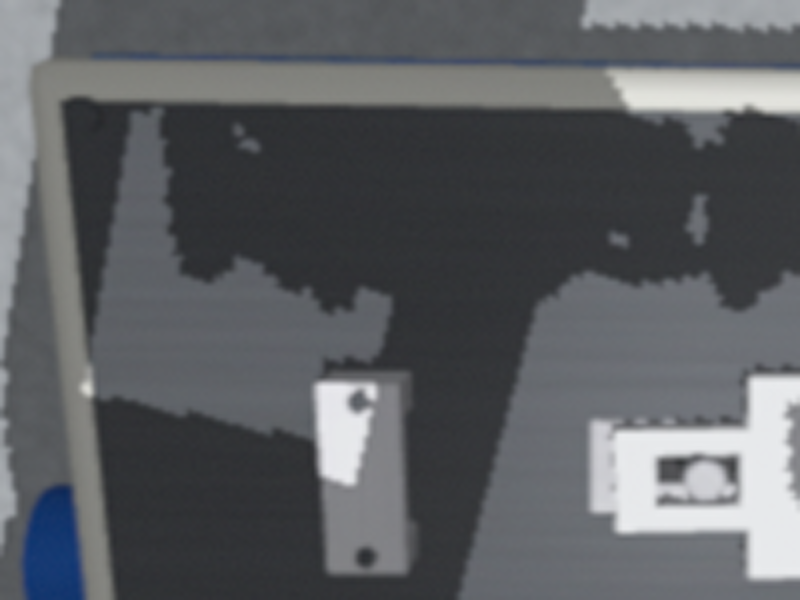

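View pics/w1b.png

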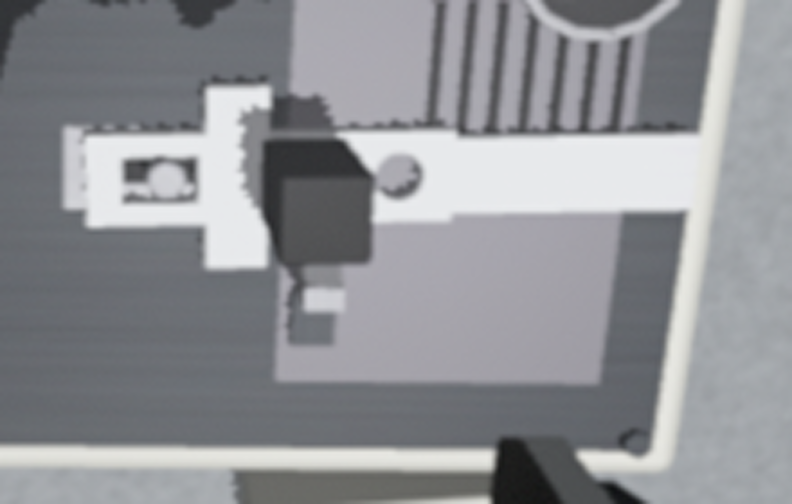

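```bash
cat > fit.py <<'E'
from h import *
import pickle; c=pickle.load(open('w1.pkl','rb'))
from scipy.optimize import least_squares
A=lambda x,y:np.array([90+x/4,60+y/4]); B=lambda x,y:np.array([220+x/3.6,130+y/3.6])
pin=onz(c,A(705,480),.072); print('pin',pin)
hole=onz(c,B(400,175),.066); print('hole',hole)
# keeper lip corners
kp=[(A(314,381),(85,-22)),(A(408,573),(67,22)),(A(327,575),(85,22)),(A(403,377),(67,-22))]
def err(v,full=False):
    x,y,a=v; u=np.array([np.cos(a),np.sin(a)]);w=np.array([-u[1],u[0]])
    P=np.array([[*(np.array([x,y])+u*p[0]/1e3+w*p[1]/1e3),.0755] for _,p in kp])
    q=proj(c,P)
    e=(q-np.array([k[0] for k in kp]))
    # cover/deck corners weight
    C=np.array([[*(np.array([x,y])+u*p[0]+w*p[1]),.0595] for p in [(.149,-.089),(-.149,-.089),(-.149,.089),(.149,.089)]])
    e2=(proj(c,C)-np.array([(150,116),(650,123),(608,388),(178,385)])/1.5)
    if full: print(e.round(2),e2.round(2))
    return np.r_[e.ravel(),e2.ravel()*.2]
s=least_squares(err,[.546,.034,np.radians(105.2)])
err(s.x,True); x,y,a=s.x; print('unit',x,y,np.degrees(a))
u=np.array([np.cos(a),np.sin(a)]);w=np.array([-u[1],u[0]])
U=lambda P:(np.array([(P[:2]-s.x[:2])@u,(P[:2]-s.x[:2])@w])*1e3).round(1)
print('pin in unit',U(pin),'hole',U(hole))
pts=[('slotend-',B(87,227),.066),('slotend+',B(87,135),.066),('ear', B(206,86),.066),('ear',B(206,268),.066),('ear',B(266,267),.066),('tong',B(690,211),.066),('tong',B(700,134),.066),
('block',B(280,178),.104),('block',B(372,178),.104),('block',B(370,263),.104),('block',B(286,263),.104),('catch',B(324,300),.078)]
for n,p,z in pts: print(n,onz(c,p,z).round(4),U(onz(c,p,z)))
d=bot.look_for
for q,z in (('screw_cup',.075),('thumb_nut',.071),('bar',.07),('tongue',.063),('keeper',.07),('pivot',.07),('catch',.07)):
    for r in bot.look_for('wrist',q)[:2]: P=onz(c,r['centre'],z); print(q,round(r['p'],2),np.round(r['centre']),U(P))
E
python3 fit.py
```

```text
pin [0.54568476 0.03142551 0.072     ]
hole [ 0.56239674 -0.0268474   0.066     ]
[[ 0.82  0.09]
 [-0.2  -0.38]
 [ 0.39 -1.08]
 [-0.93  1.34]] [[-5.04 -2.74]
 [ 3.4  -2.34]
 [ 2.44  3.1 ]
 [-2.44  2.67]]
unit 0.5458110099891518 0.032526444081839516 105.60117580779709
pin in unit [-1.   0.4] hole [-61.6  -0. ]
slotend- [0.5262 0.047  0.066 ] [19.2 15. ]
slotend+ [0.5499 0.0537 0.066 ] [19.3 -9.6]
ear [0.5705 0.0283 0.066 ] [-10.7 -22.7]
ear [0.5241 0.0137 0.066 ] [-12.3  26. ]
ear [ 0.5288 -0.0014  0.066 ] [-28.1  25.5]
tong [ 0.5745 -0.1031  0.066 ] [-138.3    8.8]
tong [ 0.5942 -0.0971  0.066 ] [-137.9  -11.8]
block [0.5612 0.0106 0.104 ] [-25.3  -8.9]
block [ 0.5671 -0.0095  0.104 ] [-46.2  -9.2]
block [ 0.5477 -0.0159  0.104 ] [-47.1  11.2]
block [0.5423 0.0028 0.104 ] [-27.7  11.4]
catch [ 0.528  -0.0159  0.078 ] [-41.8  30.1]
screw_cup 0.71 [385. 112.] [-101.1  -62. ]
thumb_nut 0.69 [151. 235.] [108.   56.3]
thumb_nut 0.34 [262.  31.] [   5.4 -123.9]
bar 0.88 [316. 177.] [-46.9  -2. ]
bar 0.72 [496. 243.] [-227.8   62. ]
tongue 0.81 [314. 179.] [-46.3   1. ]
tongue 0.69 [495. 241.] [-231.6   63.3]
keeper 0.87 [243. 160.] [ 20.5 -17.7]
pivot 0.96 [244. 161.] [ 19.6 -16.2]
catch 0.48 [310. 210.] [-42.8  29.4]
```

>>> move_arm --steps '[{"linear": [-8,25,0],"turn": [0.009,-0.008,-0.012],"hand": 1},{"linear": [0,24,0],"turn": [0,0,0],"hand": 1},{"linear": [0,0,38],"turn": [0,0,0],"hand": 1},{"linear": [0,0,38],"turn": [0,0,0],"hand": 1},{"linear": [0,0,20],"turn": [0,0,0],"hand": 1},{"linear": [0,0,0],"turn": [0,0,0],"hand": 1},{"linear": [0,0,0],"turn": [0,0,0],"hand": 1},{"linear": [0,0,0],"turn": [0,0,0],"hand": 1},{"linear": [0,0,0],"turn": [0,0,0],"hand": 1},{"linear": [0,0,0],"turn": [0,0,0],"hand": 1}]'

```text
clock: 3.65
tool_pos: [0.559, -0.009, 0.139]
orientation: [[0.957, 0.289, 0.016], [0.289, -0.957, -0.0], [0.015, 0.005, -1.0]]
ft_force: [0.5, -0.1, -0.3]
gripper_width: 0.0854
```

```bash
python3 - <<'E'
from h import *
c=cam('wrist'); save(c,'w2.png',None,1.5)
import pickle; pickle.dump(c,open('w2.pkl','wb'))
s=bot.get_state(); print(s['clock'],s['tool_pos'],s['orientation'],s['qpos'],s['ft_force'])
print(proj(c,[[.5546,-.003,.104]])*1.5)
E
```

```text
3.7 [ 0.5593168  -0.00902168  0.13929598] [[ 9.57058219e-01  2.89422713e-01  1.65547061e-02]
 [ 2.89470967e-01 -9.57186639e-01 -5.44538275e-04]
 [ 1.56883418e-02  5.31326163e-03 -9.99862813e-01]] [-2.10414299e+00  2.07273935e+01  1.00251301e+02  4.29700070e-03
  5.80722411e+01  7.10675842e+01] [ 0.38714891 -0.02780894  0.42895619]
[[357.31895754 343.95960444]]
```

View pics/w2.png

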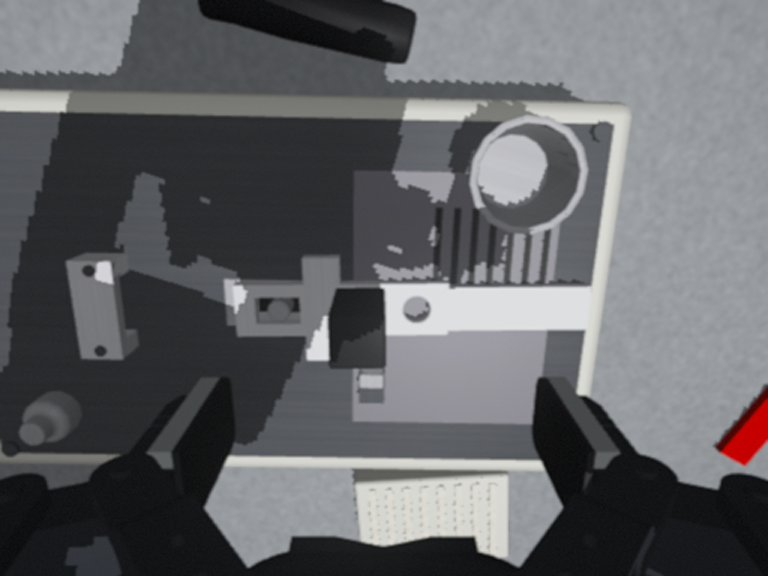

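>>> move_arm --steps '[{"linear": [-3,-7,0],"turn": [0.005,-0.016,0.0],"hand": 1},{"linear": [0,0,0],"turn": [0,0,0],"hand": 1},{"linear": [0,0,30],"turn": [0,0,0],"hand": 1},{"linear": [0,0,30],"turn": [0,0,0],"hand": 1},{"linear": [0,0,0],"turn": [0,0,0],"hand": 1},{"linear": [0,0,0],"turn": [0,0,0],"hand": 1},{"linear": [0,0,0],"turn": [0,0,0],"hand": 1},{"linear": [0,0,0],"turn": [0,0,0],"hand": 1},{"linear": [0,0,0],"turn": [0,0,0],"hand": 1},{"linear": [0,0,0],"turn": [0,0,0],"hand": 1}]'

```text
clock: 4.53
tool_pos: [0.5607, -0.0011, 0.0886]
orientation: [[0.956, 0.292, 0.017], [0.292, -0.957, -0.001], [0.016, 0.006, -1.0]]
ft_force: [0.7, -0.5, -0.0]
gripper_width: 0.0853
```

```bash
python3 - <<'E'
from h import *
c=cam('wrist'); save(c,'w3.png',None,1.5)
import pickle; pickle.dump(c,open('w3.pkl','wb'))
s=bot.get_state(); print(s['clock'],s['tool_pos'],s['orientation'],s['qpos'],s['ft_force'])
print(proj(c,[[.5546,-.003,.104]])*1.5)
E
```

```text
4.5833 [ 0.56084911 -0.00112611  0.08872562] [[ 9.56376604e-01  2.91588639e-01  1.78845256e-02]
 [ 2.91646961e-01 -9.56525786e-01 -6.86484654e-04]
 [ 1.69068388e-02  5.87250541e-03 -9.99839823e-01]] [-1.28062894e+00  2.39193141e+01  1.03663185e+02 -2.10143172e-02
  5.13921169e+01  7.17761015e+01] [ 0.01745142 -0.49428858  0.33470049]
[[374.87147304 426.20654423]]
```

View pics/w3.png

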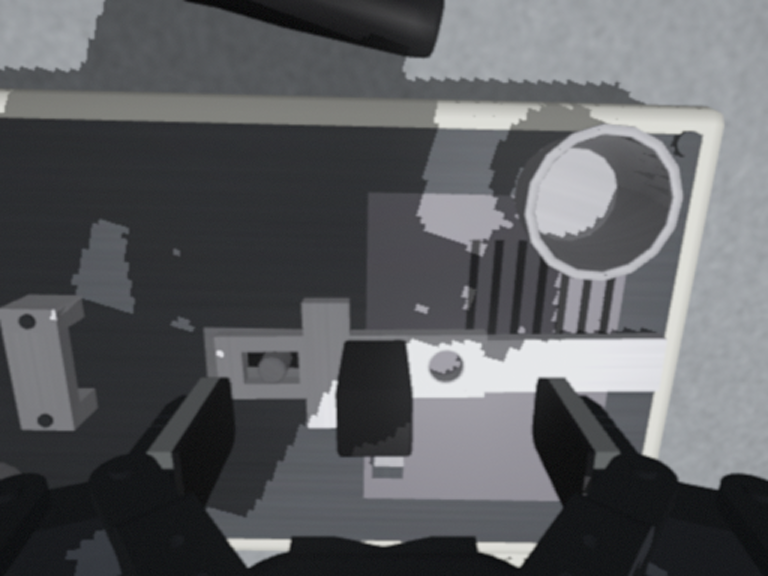

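>>> move_arm --steps '[{"linear": [0,0,0],"turn": [0,0,0],"hand": 1},{"linear": [0,0,0],"turn": [0,0,0],"hand": 1},{"linear": [0,0,0],"turn": [0,0,0],"hand": 1},{"linear": [0,0,0],"turn": [0,0,0],"hand": 1},{"linear": [0,0,0],"turn": [0,0,0],"hand": 1},{"linear": [0,0,0],"turn": [0,0,0],"hand": 1},{"linear": [0,0,0],"turn": [0,0,0],"hand": 1},{"linear": [0,0,0],"turn": [0,0,0],"hand": 1},{"linear": [0,0,0],"turn": [0,0,0],"hand": 1},{"linear": [0,0,0],"turn": [0,0,0],"hand": 1}]'

```text
clock: 5.42
tool_pos: [0.5614, -0.0013, 0.0901]
orientation: [[0.956, 0.291, 0.02], [0.291, -0.957, -0.001], [0.019, 0.007, -1.0]]
ft_force: [1.6, -0.6, -1.1]
gripper_width: 0.0853
```

```bash
python3 - <<'E'
from h import *
s=bot.get_state(); print(s['clock'],s['tool_pos'],s['orientation'],s['qpos'],s['ft_force'])
E
```

```text
5.4167 [ 0.56143291 -0.00128547  0.09014103] [[ 9.56417796e-01  2.91306047e-01  2.01441328e-02]
 [ 2.91379576e-01 -9.56607222e-01 -7.51754658e-04]
 [ 1.90510323e-02  6.58858042e-03 -9.99796804e-01]] [-1.29524711e+00  2.38159153e+01  1.03590513e+02 -2.17049048e-02
  5.14386430e+01  7.17779733e+01] [ 1.56699421 -0.63829014 -1.10743405]
```

>>> move_arm --steps '[{"linear": [-2,0,5],"turn": [0.002,-0.006,0],"hand": 1},{"linear": [-2,0,5],"turn": [0.002,-0.006,0],"hand": 1},{"linear": [-2,0,5],"turn": [0.002,-0.006,0],"hand": 1},{"linear": [-2,0,5],"turn": [0.002,-0.006,0],"hand": 1},{"linear": [0,0,0],"turn": [0,0,0],"hand": 1},{"linear": [0,0,0],"turn": [0,0,0],"hand": 1},{"linear": [0,0,0],"turn": [0,0,0],"hand": 1},{"linear": [0,0,0],"turn": [0,0,0],"hand": 1},{"linear": [0,0,0],"turn": [0,0,0],"hand": 1},{"linear": [0,0,0],"turn": [0,0,0],"hand": 1}]'

```text
clock: 6.25
tool_pos: [0.5527, -0.0039, 0.0671]
orientation: [[0.957, 0.291, -0.01], [0.291, -0.957, 0.0], [-0.009, -0.003, -1.0]]
ft_force: [0.6, -0.4, -0.3]
gripper_width: 0.0852
```

```bash
python3 - <<'E'
from h import *
s=bot.get_state(); print(s['clock'],s['tool_pos'],s['orientation'],s['qpos'],s['ft_force'])
E
```

```text
6.25 [ 0.552748   -0.0039283   0.06708446] [[ 9.56587333e-01  2.91289262e-01 -9.55200312e-03]
 [ 2.91302937e-01 -9.56630857e-01  4.21445796e-05]
 [-9.12546467e-03 -2.82284153e-03 -9.99954378e-01]] [-1.59192150e+00  2.54496929e+01  1.04921168e+02 -1.66536437e-02
  5.01762944e+01  7.14828395e+01] [ 0.62301843 -0.42460613 -0.26982026]
```

>>> move_arm --steps '[{"linear": [0.8,0,-2.3],"turn": [-0.001,0.004,0],"hand": 1},{"linear": [0.8,0,-2.3],"turn": [-0.001,0.004,0],"hand": 1},{"linear": [0,0,0],"turn": [0,0,0],"hand": 1},{"linear": [0,0,0],"turn": [0,0,0],"hand": 0},{"linear": [0,0,0],"turn": [0,0,0],"hand": -1},{"linear": [0,0,0],"turn": [0,0,0],"hand": -1},{"linear": [0,0,0],"turn": [0,0,0],"hand": -1},{"linear": [0,0,0],"turn": [0,0,0],"hand": -1},{"linear": [0,0,0],"turn": [0,0,0],"hand": -1},{"linear": [0,0,0],"turn": [0,0,0],"hand": -1}]'

```text
clock: 7.08
tool_pos: [0.5552, -0.0031, 0.0734]
orientation: [[0.957, 0.291, 0.002], [0.291, -0.957, 0.001], [0.002, -0.0, -1.0]]
ft_force: [0.0, 0.1, -1.4]
gripper_width: 0.021
```

```bash
python3 - <<'E'
from h import *
c=cam('wrist'); save(c,'w4.png',None,1.5)
s=bot.get_state(); print(s['clock'],s['tool_pos'],s['orientation'],s['gripper_width'],s['ft_force'],s['moment'])
E
```

```text
7.1333 [ 0.55522738 -0.00305246  0.0734289 ] [[ 9.56647276e-01  2.91240724e-01  2.19765025e-03]
 [ 2.91239255e-01 -9.56649758e-01  9.68293450e-04]
 [ 2.38438806e-03 -2.86273271e-04 -9.99997116e-01]] 0.02108803875207853 [-0.64072446 -0.60400631  0.00241388] [ 0.05071154  0.02570757 -0.08206297]
```

View pics/w4.png

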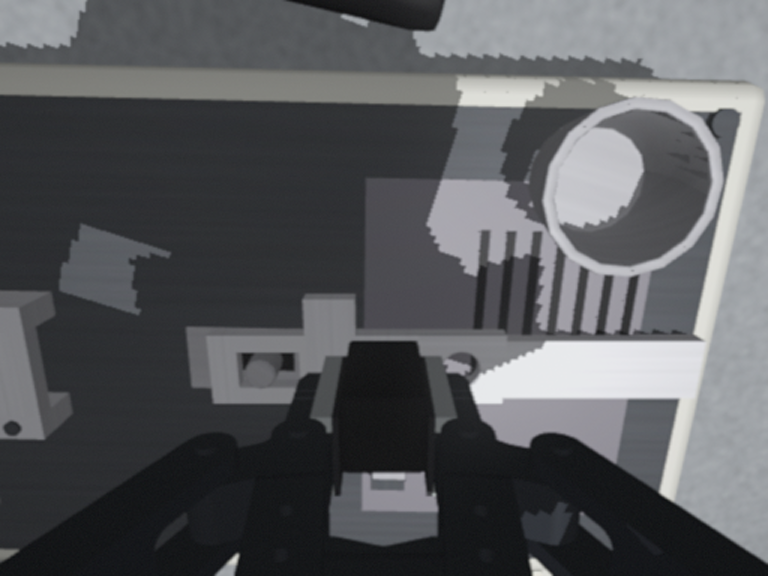

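```bash
python3 - <<'E'
from h import *
c=cam('wrist'); save(c,'w4a.png',(120,190,360,290),3.3)
import pickle; pickle.dump(c,open('w4.pkl','wb'))
E
```

```text
(no output)
```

View pics/w4a.png

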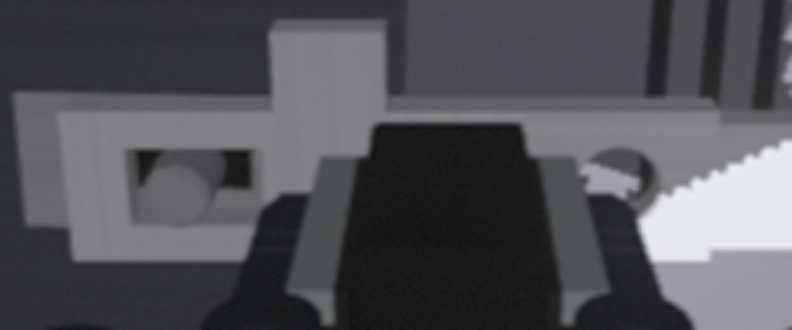

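```bash
python3 - <<'E'
from h import *
import pickle; c=pickle.load(open('w4.pkl','rb')); s=bot.get_state()
Rt=s['orientation']; t=s['tool_pos']
f=lambda p,z:((Rt.T@(onz(c,(120+p[0]/3.3,190+p[1]/3.3),z)-t))*1e3).round(1)
g=lambda p,z:onz(c,(120+p[0]/3.3,190+p[1]/3.3),z).round(4)
print('pin',f((178,196),.072),g((178,196),.072))
for n,p in dict(sTL=(125,150),sTR=(262,150),sBL=(133,226),bTL=(59,112),bBL=(72,261),eTL=(271,33),eTR=(386,33),hTop=(620,149),hR=(660,185)).items(): print(n,f(p,.066))
E
```

```text
pin [  1.6 -35.5   1.4] [0.5464 0.0314 0.072 ]
sTL [  5.9 -44.3   7.4]
sTR [  5.9 -24.4   7.4]
sBL [ -6.4 -44.1   7.4]
bTL [ 11.9 -53.3   7.5]
bBL [-12.2 -53.8   7.4]
eTL [ 23.9 -22.2   7.5]
eTR [23.8 -6.1  7.5]
hTop [ 6.  27.6  7.4]
hR [ 0.3 33.7  7.4]
```

>>> move_arm --steps '[{"linear": [0,0,-5],"turn": [0,0,0],"hand": -1},{"linear": [0,0,-6],"turn": [0,0,0],"hand": -1},{"linear": [0,0,-6],"turn": [0,0,0],"hand": -1},{"linear": [0,0,-8],"turn": [0,0,0],"hand": -1},{"linear": [0,0,-15],"turn": [0,0,0],"hand": -1},{"linear": [0,0,-20],"turn": [0,0,0],"hand": -1},{"linear": [0,0,-20],"turn": [0,0,0],"hand": -1},{"linear": [0,0,-20],"turn": [0,0,0],"hand": -1},{"linear": [0,0,0],"turn": [0,0,0],"hand": -1},{"linear": [0,0,0],"turn": [0,0,0],"hand": -1}]'

```text
clock: 8.02
tool_pos: [0.5523, -0.0036, 0.1797]
orientation: [[0.957, 0.291, -0.004], [0.291, -0.957, 0.0], [-0.004, -0.002, -1.0]]
ft_force: [-0.5, 1.6, -3.1]
gripper_width: 0.0208
```

```bash
python3 - <<'E'
from h import *
c=cam('wrist'); save(c,'w5.png',None,1.5)
import pickle; pickle.dump(c,open('w5.pkl','wb'))
s=bot.get_state(); print(s['clock'],s['tool_pos'],s['orientation'],s['gripper_width'],s['ft_force'],s['moment'])
E
```

```text
8.0667 [ 0.55264863 -0.00354517  0.17981126] [[ 9.56612298e-01  2.91346097e-01 -3.21917957e-03]
 [ 2.91348781e-01 -9.56616818e-01  3.88301742e-04]
 [-2.96639112e-03 -1.30935827e-03 -9.99994743e-01]] 0.021238161388663097 [ 0.87452006 -0.47341385 -2.42817493] [ 0.03356854 -0.04633544  0.01942787]
```

View pics/w5.png

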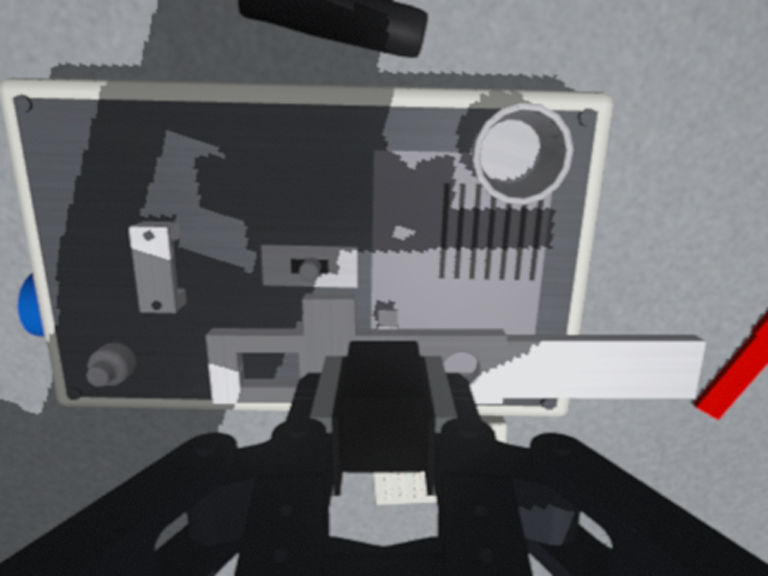

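>>> move_arm --steps '[{"linear": [0,0,0],"turn": [0,0,-0.12],"hand": -1},{"linear": [0,0,0],"turn": [0,0,-0.12],"hand": -1},{"linear": [0,0,0],"turn": [0,0,-0.12],"hand": -1},{"linear": [0,0,0],"turn": [0,0,-0.12],"hand": -1},{"linear": [0,0,0],"turn": [0,0,-0.12],"hand": -1},{"linear": [0,0,0],"turn": [0,0,-0.12],"hand": -1},{"linear": [0,0,0],"turn": [0,0,-0.12],"hand": -1},{"linear": [0,0,0],"turn": [0,0,-0.12],"hand": -1},{"linear": [0,0,0],"turn": [0,0,-0.12],"hand": -1},{"linear": [0,0,0],"turn": [0,0,-0.12],"hand": -1}]'

```text
clock: 8.9
tool_pos: [0.5431, -0.0036, 0.165]
orientation: [[0.027, 0.999, -0.032], [1.0, -0.027, 0.001], [-0.0, -0.032, -0.999]]
ft_force: [0.0, 0.9, -1.5]
gripper_width: 0.0214
```

>>> move_arm --steps '[{"linear": [0,0,0],"turn": [0,0,-0.12],"hand": -1},{"linear": [0,0,0],"turn": [0,0,-0.12],"hand": -1},{"linear": [0,0,0],"turn": [0,0,-0.12],"hand": -1},{"linear": [0,0,0],"turn": [0,0,-0.12],"hand": -1},{"linear": [0,0,0],"turn": [0,0,-0.12],"hand": -1},{"linear": [0,0,0],"turn": [0,0,-0.12],"hand": -1},{"linear": [0,0,0],"turn": [0,0,-0.12],"hand": -1},{"linear": [0,0,0],"turn": [0,0,-0.12],"hand": -1},{"linear": [0,0,0],"turn": [0,0,-0.12],"hand": -1},{"linear": [0,0,0],"turn": [0,0,-0.12],"hand": -1}]'

```text
clock: 9.73
tool_pos: [0.5327, -0.0039, 0.1484]
orientation: [[-0.938, 0.341, -0.064], [0.342, 0.94, 0.0], [0.06, -0.022, -0.998]]
ft_force: [0.4, 0.4, -1.4]
gripper_width: 0.0212
```

```bash
python3 - <<'E'
from h import *
s=bot.get_state(); print(s['clock'],s['tool_pos'],s['orientation'],s['qpos'],s['gripper_width'])
Rt=s['orientation']; print(np.degrees(np.arctan2(Rt[1,1],Rt[0,1])))
E
```

```text
9.7333 [ 0.53270582 -0.0038834   0.14837538] [[-9.37934761e-01  3.40802020e-01 -6.42834989e-02]
 [ 3.41505581e-01  9.39879745e-01  4.60411581e-05]
 [ 6.04344495e-02 -2.19099901e-02 -9.97931676e-01]] [ -1.59494416  20.17997059  99.72649176  -0.11133627  63.77794441
 -71.57382394] 0.02121104495099485
70.06926788623538
```

>>> move_arm --steps '[{"linear": [-3,1,-4],"turn": [0,-0.012,-0.12],"hand": -1},{"linear": [-3,1,-4],"turn": [0,-0.012,-0.12],"hand": -1},{"linear": [-3,1,-4],"turn": [0,-0.012,-0.12],"hand": -1},{"linear": [-3,1,-4],"turn": [0,-0.012,-0.12],"hand": -1},{"linear": [-3,1,-4],"turn": [0,-0.012,-0.12],"hand": -1},{"linear": [-2,0,-4],"turn": [0,-0.008,0],"hand": -1},{"linear": [0,0,0],"turn": [0,0,0],"hand": -1},{"linear": [0,0,0],"turn": [0,0,0],"hand": -1},{"linear": [0,0,0],"turn": [0,0,0],"hand": -1},{"linear": [0,0,0],"turn": [0,0,0],"hand": -1}]'

```text
clock: 10.57
tool_pos: [0.5431, -0.0001, 0.159]
orientation: [[-0.964, -0.266, -0.022], [-0.266, 0.964, -0.001], [0.022, 0.005, -1.0]]
ft_force: [-0.7, 0.2, -2.3]
gripper_width: 0.0214
```

```bash
python3 - <<'E'
from h import *
c=cam('wrist'); save(c,'w6.png',None,1.5)
import pickle; pickle.dump(c,open('w6.pkl','wb'))
s=bot.get_state(); print(s['clock'],s['tool_pos'],s['orientation'],s['qpos'],s['gripper_width'])
Rt=s['orientation']; print(np.degrees(np.arctan2(Rt[1,1],Rt[0,1])))
E
```

```text
10.6167 [ 5.43101006e-01 -9.12679437e-05  1.58971255e-01] [[-9.63715021e-01 -2.65979624e-01 -2.25432224e-02]
 [-2.66030412e-01  9.63964329e-01 -7.70351363e-04]
 [ 2.19357600e-02  5.25478355e-03 -9.99745572e-01]] [-1.18145982e+00  1.93375789e+01  9.92273193e+01 -7.96115397e-02
  6.27256813e+01 -1.06572872e+02] 0.021197984644889988
105.42538862279527
```

View pics/w6.png

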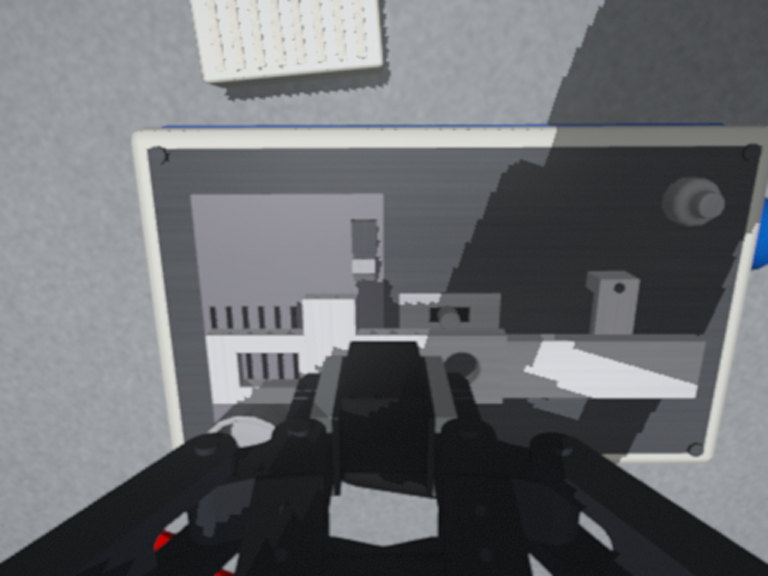

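```bash
python3 - <<'E'
from h import *
import pickle
c=pickle.load(open('w5.pkl','rb')); save(c,'w5a.png',(75,140,275,215),4)
c=pickle.load(open('w6.pkl','rb')); save(c,'w6a.png',(225,140,435,230),3.8)
E
```

```text
(no output)
```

View pics/w5a.png

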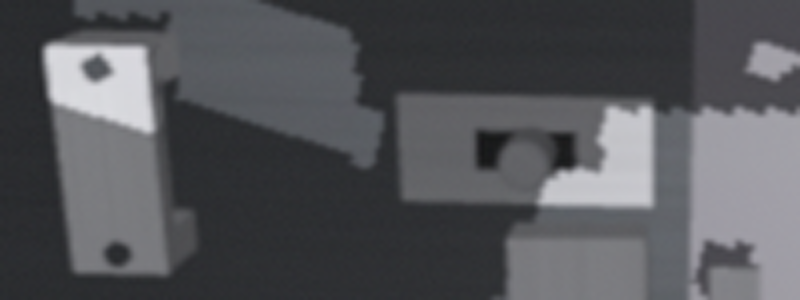

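View pics/w6a.png

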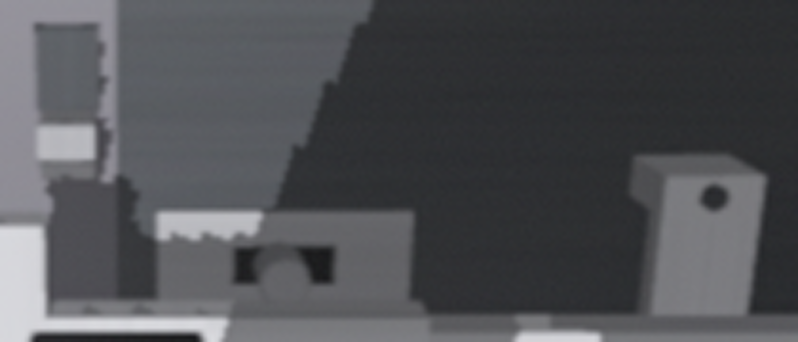

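```bash
cat > fit2.py <<'E'
from h import *
import pickle
from scipy.optimize import least_squares
c5=pickle.load(open('w5.pkl','rb'));c6=pickle.load(open('w6.pkl','rb'));c4=pickle.load(open('w4.pkl','rb'));c1=pickle.load(open('w1.pkl','rb'))
F={5:lambda x,y:(75+x/4,140+y/4),6:lambda x,y:(225+x/3.8,140+y/3.8)}
# obs: cam, px, unit point fn of params
ob=[]
def add(k,p,f): ob.append((k,F[k](*p),f))
L=lambda x,y:(lambda q:(x,y,15.5)); S=lambda s:(lambda q:(76,s*q['s'],15.5)); PL=lambda a,b:(lambda q:(a*q['L'],b*q['W'],q['h'])); PS=lambda a,b:(lambda q:(a*q['l'],b*q['w'],q['h'])); PIN=lambda q:(q['pin'],0,12)
for p,f in [((44,47),L(85,-22)),((148,47),L(67,-22)),((168,274),L(67,22)),((72,273),L(85,22)),((96,69),S(-1)),((118,254),S(1)),
 ((396,95),PL(1,-1)),((655,105),PL(-1,-1)),((655,207),PL(-1,1)),((402,200),PL(1,1)),((476,131),PS(1,-1)),((576,131),PS(-1,-1)),((526,162),PIN)]: add(5,p,f)
for p,f in [((662,175),L(67,22)),((766,176),L(85,22)),((714,197),S(1)),((157,211),PL(-1,1)),((414,211),PL(1,1)),((235,247),PS(-1,1)),((335,247),PS(1,1)),((286,281),PIN)]: add(6,p,f)
names=['x','y','a','bx','by','bz','s','L','W','h','l','w','pin']
def Rtool(c):
    pass
TC={5:c5,6:c6}
def res(v):
    q=dict(zip(names,v)); u=np.array([np.cos(q['a']),np.sin(q['a'])]);w=np.array([-u[1],u[0]]); e=[]
    for k,px,f in ob:
        c=TC[k]; p=f(q); P=np.array([*(np.array([q['x'],q['y']])*1+u*p[0]/1e3+w*p[1]/1e3),.06+p[2]/1e3])
        # camera truly displaced by b (tool axes): shift world point by -Rt b
        Rt=c['Rt']; e.append(proj(c,P-Rt@np.array([q['bx'],q['by'],q['bz']])/1e3)[0]-px)
    return np.r_[np.ravel(e),(q['h']-.5)*.5,q['bz']*.3]
E
cat > run2.py <<'E'
from fit2 import *
# tool rot from camera rot: world_from_cam = Rt @ Rtc
Rtc=np.array(bot.read_camera('wrist')['tool_from_camera'])[:3,:3]
for c in (c5,c6): c['Rt']=c['R'].T@Rtc.T
print(c6['Rt'].round(3).tolist())
s=least_squares(res,[.546,.034,np.radians(105.6),0,0,0,16,32,14,.5,12,5,0],x_scale=[.01,.01,.01]+[1]*10)
print({n:round(float(v),4) for n,v in zip(names,s.x)},np.degrees(s.x[2]),'rms',np.sqrt(np.mean(s.fun**2)))
print(s.fun[:-2].reshape(-1,2).round(1).tolist())
C=np.linalg.inv(s.jac.T@s.jac)*.5**2; print(dict(zip(names,np.sqrt(np.diag(C)).round(4))))
E
python3 run2.py
```

```text
[[-0.964, -0.266, -0.022], [-0.266, 0.964, -0.001], [0.022, 0.005, -1.0]]
{'x': 0.5455, 'y': 0.0326, 'a': 1.8406, 'bx': 0.119, 'by': -0.2526, 'bz': 0.5454, 's': 17.9062, 'L': 25.173, 'W': 10.7327, 'h': 0.8212, 'l': 9.8115, 'w': 3.8836, 'pin': -1.1971} 105.45977685506601 rms 0.44418058198771465
[[0.5, -0.5], [-0.8, 0.1], [0.1, -0.0], [0.6, -0.3], [0.5, -0.2], [0.3, -0.3], [0.0, 0.1], [-0.2, -0.9], [-0.4, -0.2], [-0.2, 0.1], [-0.0, 0.0], [-0.0, 0.6], [-0.4, 1.3], [1.3, -0.0], [-0.1, -0.4], [-0.2, -0.2], [-0.3, 0.5], [0.1, 0.2], [-0.3, -0.3], [-0.3, -0.4], [-0.3, 0.8]]
{'x': np.float64(0.0001), 'y': np.float64(0.0002), 'a': np.float64(0.002), 'bx': np.float64(0.2079), 'by': np.float64(0.0839), 'bz': np.float64(0.511), 's': np.float64(0.2313), 'L': np.float64(0.1795), 'W': np.float64(0.1766), 'h': np.float64(0.5707), 'l': np.float64(0.1943), 'w': np.float64(0.253), 'pin': np.float64(0.2944)}
```

```bash
cat > tgt.py <<'E'
from h import *
import sys
O=np.array([.5455,.0326,.06]); a=np.radians(105.46)
u=np.array([np.cos(a),np.sin(a),0]); w=np.array([-u[1],u[0],0]); Z=np.array([0,0,1.]); RU=np.c_[u,w,Z]
HT=np.array([0,27.6,13.4])/1e3
def bar(s):
    Rt=s['orientation']; H=RU.T@(s['tool_pos']+Rt@HT-O)*1e3
    bx=RU.T@Rt[:,1]; by=RU.T@Rt[:,0]
    tip=H+77*bx+3*(RU.T@-Rt[:,2])
    return H,np.degrees(-np.arcsin(bx[2])),np.degrees(np.arctan2(bx[1],bx[0])),np.degrees(np.arcsin(by[2])),tip
def show():
    s=bot.get_state(); H,th,yaw,roll,tip=bar(s)
    print('t %.2f H'%s['clock'],H.round(1),'nose %.2f yaw %.2f roll %.2f'%(th,yaw,roll),'tongue',tip.round(1),'F',(RU.T@s['ft_force']).round(1),'M',(RU.T@s['moment']).round(2),'grip %.4f'%s['gripper_width'])
    return s
def go(hx,hy,hz,th,s=None):
    s=s or show(); Rt=s['orientation']; t=np.radians(th)
    X=u*np.cos(t)-Z*np.sin(t); Y=w; Zt=np.cross(Y,X)  # tool x=bar y, tool y=bar x, tool z = x cross y
    Rd=np.c_[Y,X,Zt]; Pd=O+RU@np.array([hx,hy,hz])/1e3-Rd@HT
    print('lin mm',(Rt.T@(Pd-s['tool_pos'])*1e3).round(1),'rot',(R.from_matrix(Rt.T@Rd).as_rotvec()).round(4))
if __name__=='__main__':
    a=[float(x) for x in sys.argv[1:]]
    go(*a) if a else show()
E
python3 tgt.py -15 0 40 12; python3 tgt.py -15 0 25 12
```

```text
t 10.67 H [-3.2 11.2 85.9] nose -0.30 yaw -0.01 roll 1.23 tongue [73.8 11.1 89.3] F [-0.   0.1 -1.8] M [ 0.    0.03 -0.  ] grip 0.0212
lin mm [-11.8  -8.5  40. ] rot [ 0.2146 -0.0215  0.0021]
t 10.67 H [-3.2 11.2 85.9] nose -0.30 yaw -0.01 roll 1.23 tongue [73.8 11.1 89.3] F [-0.   0.1 -1.8] M [ 0.    0.03 -0.  ] grip 0.0212
lin mm [-12.1  -8.6  55. ] rot [ 0.2146 -0.0215  0.0021]
```

>>> move_arm --steps '[{"linear": [-2,-1.5,7],"turn": [0.036,-0.004,0],"hand": -1},{"linear": [-2,-1.5,7],"turn": [0.036,-0.004,0],"hand": -1},{"linear": [-2,-1.5,7],"turn": [0.036,-0.004,0],"hand": -1},{"linear": [-2,-1.5,7],"turn": [0.036,-0.004,0],"hand": -1},{"linear": [-2,-1.5,7],"turn": [0.036,-0.004,0],"hand": -1},{"linear": [0,0,0],"turn": [0,0,0],"hand": -1},{"linear": [0,0,0],"turn": [0,0,0],"hand": -1},{"linear": [0,0,0],"turn": [0,0,0],"hand": -1},{"linear": [0,0,0],"turn": [0,0,0],"hand": -1},{"linear": [0,0,0],"turn": [0,0,0],"hand": -1}]'

```text
clock: 11.5
tool_pos: [0.5564, -0.008, 0.1246]
orientation: [[-0.965, -0.257, 0.049], [-0.262, 0.95, -0.172], [-0.002, -0.179, -0.984]]
ft_force: [-0.1, -1.1, -1.9]
gripper_width: 0.0213
```

```bash
python3 tgt.py -15 0 22 12; python3 - <<'E'
from h import *
for n in ('wrist','side'):
    c=cam(n); save(c,n+'7.png',(170,130,330,250) if n=='side' else None,5 if n=='side' else 1.5)
E
```

```text
t 11.50 H [-17.3   0.1  46.4] nose 10.32 yaw -0.30 roll -0.12 tongue [59.  -0.3 35.6] F [-1.1  0.4 -1.9] M [-0.03 -0.14 -0.01] grip 0.0213
lin mm [-0.2  7.  22.8] rot [ 0.0293  0.0011 -0.0051]
```

View pics/wrist7.png

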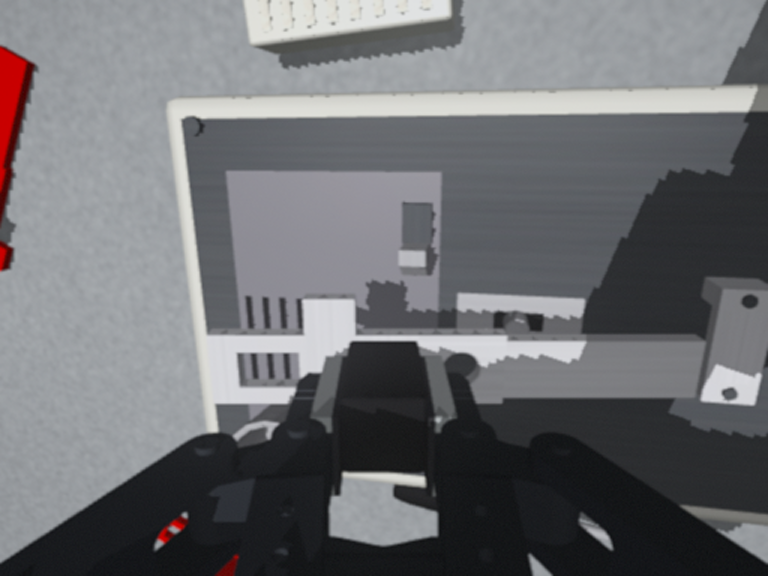

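View pics/side7.png

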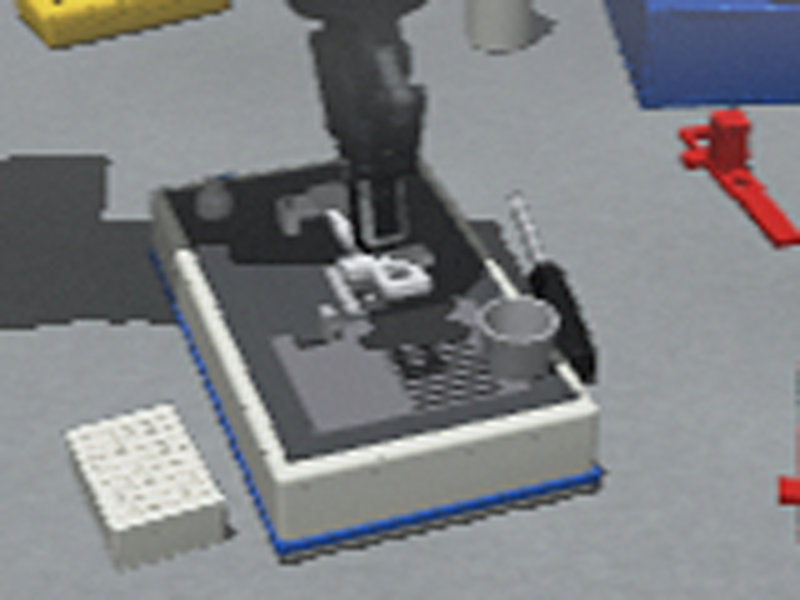

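>>> move_arm --steps '[{"linear": [0,1.5,5],"turn": [0.007,0,-0.001],"hand": -1},{"linear": [0,1.5,5],"turn": [0.007,0,-0.001],"hand": -1},{"linear": [0,1.5,5],"turn": [0.007,0,-0.001],"hand": -1},{"linear": [0,1.5,5],"turn": [0.007,0,-0.001],"hand": -1},{"linear": [0,0,0],"turn": [0,0,0],"hand": -1},{"linear": [0,0,0],"turn": [0,0,0],"hand": -1},{"linear": [0,0,0],"turn": [0,0,0],"hand": -1},{"linear": [0,0,0],"turn": [0,0,0],"hand": -1},{"linear": [0,0,0],"turn": [0,0,0],"hand": -1},{"linear": [0,0,0],"turn": [0,0,0],"hand": -1}]'

```text
clock: 12.43
tool_pos: [0.5559, -0.006, 0.1015]
orientation: [[-0.964, -0.259, 0.057], [-0.266, 0.943, -0.201], [-0.001, -0.209, -0.978]]
ft_force: [0.1, 0.4, -2.7]
gripper_width: 0.0213
```

```bash
python3 tgt.py -13 0 17.5 12
```

```text
t 12.43 H [-15.7   0.2  22.6] nose 12.08 yaw -0.08 roll -0.07 tongue [60.2  0.1  9.4] F [ 0.4 -0.2 -2.7] M [-0.01 -0.13  0.02] grip 0.0213
lin mm [-0.3  3.7  4.5] rot [-0.0013  0.0009 -0.0013]
```

>>> move_arm --steps '[{"linear": [0,0.8,1.0],"turn": [0,0,0],"hand": -1},{"linear": [0,0.8,1.0],"turn": [0,0,0],"hand": -1},{"linear": [0,0.8,1.0],"turn": [0,0,0],"hand": -1},{"linear": [0,0.8,1.0],"turn": [0,0,0],"hand": -1},{"linear": [0,0,0],"turn": [0,0,0],"hand": -1},{"linear": [0,0,0],"turn": [0,0,0],"hand": -1},{"linear": [0,0,0],"turn": [0,0,0],"hand": -1},{"linear": [0,0,0],"turn": [0,0,0],"hand": -1},{"linear": [0,0,0],"turn": [0,0,0],"hand": -1},{"linear": [0,0,0],"turn": [0,0,0],"hand": -1}]'

```text
clock: 13.27
tool_pos: [0.5556, -0.0036, 0.0971]
orientation: [[-0.964, -0.259, 0.058], [-0.265, 0.943, -0.201], [-0.003, -0.209, -0.978]]
ft_force: [-0.5, 0.6, -2.4]
gripper_width: 0.0211
```

```bash
python3 tgt.py -2 0 17.5 12; python3 - <<'E'
from h import *
c=cam('wrist'); save(c,'w8.png',None,1.5)
import pickle; pickle.dump(c,open('w8.pkl','wb'))
E
```

```text
t 13.27 H [-13.4  -0.2  18.2] nose 12.09 yaw -0.11 roll -0.15 tongue [62.5 -0.3  5. ] F [ 0.7  0.3 -2.4] M [ 0.04 -0.1  -0.03] grip 0.0211
lin mm [ 0.1 11.3 -1.7] rot [-0.0016  0.0023 -0.0019]
```

View pics/w8.png

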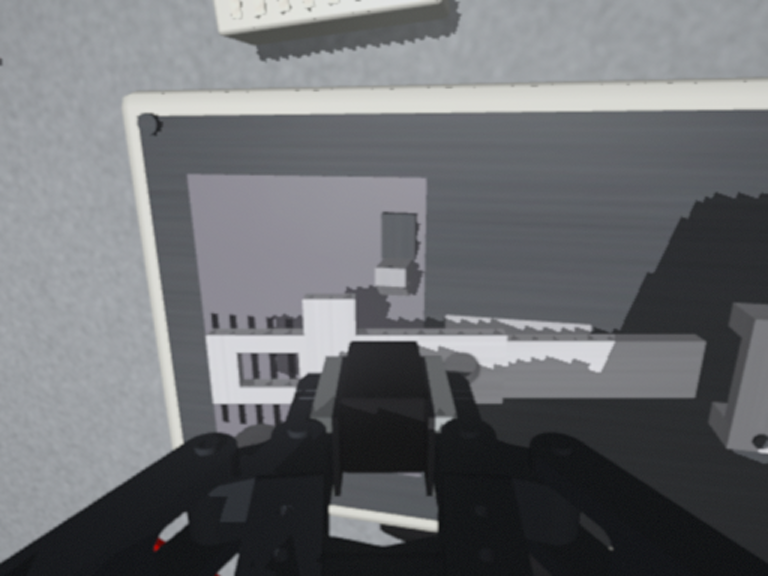

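>>> move_arm --steps '[{"linear": [0,1.7,-0.2],"turn": [0,0,0],"hand": -1},{"linear": [0,1.7,-0.2],"turn": [0,0,0],"hand": -1},{"linear": [0,1.7,-0.2],"turn": [0,0,0],"hand": -1},{"linear": [0,1.7,-0.2],"turn": [0,0,0],"hand": -1},{"linear": [0,1.7,-0.2],"turn": [0,0,0],"hand": -1},{"linear": [0,1.5,-0.2],"turn": [0,0,0],"hand": -1},{"linear": [0,0,0],"turn": [0,0,0],"hand": -1},{"linear": [0,0,0],"turn": [0,0,0],"hand": -1},{"linear": [0,0,0],"turn": [0,0,0],"hand": -1},{"linear": [0,0,0],"turn": [0,0,0],"hand": -1}]'

```text
clock: 14.15
tool_pos: [0.5527, 0.0074, 0.0961]
orientation: [[-0.964, -0.259, 0.058], [-0.266, 0.943, -0.201], [-0.003, -0.209, -0.978]]
ft_force: [-0.1, -0.0, -2.3]
gripper_width: 0.0209
```

```bash
python3 tgt.py -1.2 0 12.3 8; python3 - <<'E'
from h import *
c=cam('wrist'); save(c,'w9.png',None,1.5)
E
```

```text
t 14.15 H [-2.  -0.3 17.3] nose 12.09 yaw -0.09 roll -0.16 tongue [73.9 -0.4  4.1] F [-0.   0.1 -2.3] M [ 0.06 -0.14  0.05] grip 0.0209
lin mm [0.2 1.  6.7] rot [-0.0714  0.0027 -0.0014]
```

View pics/w9.png

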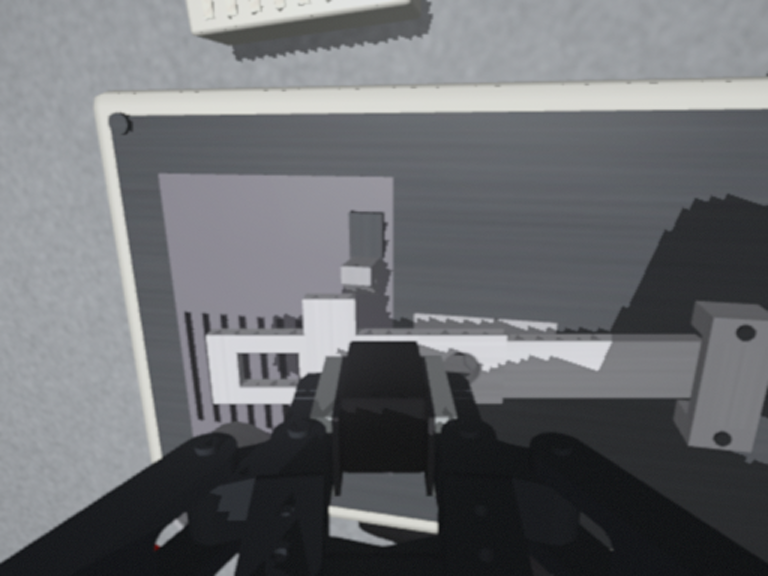

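>>> move_arm --steps '[{"linear": [0,0.2,1.2],"turn": [-0.0125,0,0],"hand": -1},{"linear": [0,0.2,1.2],"turn": [-0.0125,0,0],"hand": -1},{"linear": [0,0.2,1.2],"turn": [-0.0125,0,0],"hand": -1},{"linear": [0,0.2,1.2],"turn": [-0.0125,0,0],"hand": -1},{"linear": [0,0.1,1.0],"turn": [-0.0125,0,0],"hand": -1},{"linear": [0,0,0],"turn": [0,0,0],"hand": -1},{"linear": [0,0,0],"turn": [0,0,0],"hand": -1},{"linear": [0,0,0],"turn": [0,0,0],"hand": -1},{"linear": [0,0,0],"turn": [0,0,0],"hand": -1},{"linear": [0,0,0],"turn": [0,0,0],"hand": -1}]'

```text
clock: 15.03
tool_pos: [0.553, 0.0068, 0.0901]
orientation: [[-0.964, -0.261, 0.041], [-0.264, 0.955, -0.135], [-0.004, -0.141, -0.99]]
ft_force: [0.4, 0.4, -0.4]
gripper_width: 0.0211
```

```bash
python3 tgt.py -1.2 0 12.3 8;python3 tgt.py -1.2 0 9 5.2; python3 - <<'E'
from h import *
c=cam('wrist'); save(c,'w10.png',(130,180,370,280),3.3)
E
```

```text
t 15.03 H [-1.5 -0.5 12.9] nose 8.09 yaw -0.18 roll -0.21 tongue [75.2 -0.7  5. ] F [ 0.3 -0.5 -0.4] M [-0.01 -0.16 -0.  ] grip 0.0211
lin mm [0.4 0.3 0.6] rot [-0.0015  0.0033 -0.003 ]
t 15.03 H [-1.5 -0.5 12.9] nose 8.09 yaw -0.18 roll -0.21 tongue [75.2 -0.7  5. ] F [ 0.3 -0.5 -0.4] M [-0.01 -0.16 -0.  ] grip 0.0211
lin mm [0.4 0.2 5.2] rot [-0.0504  0.0034 -0.003 ]
```

View pics/w10.png

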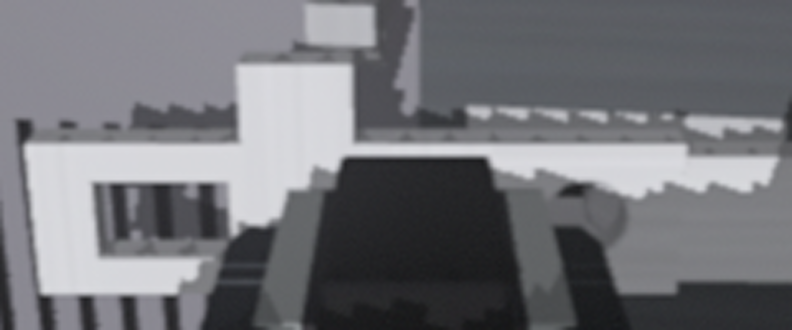

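>>> move_arm --steps '[{"linear": [0.1,0.1,0.9],"turn": [-0.009,0.001,-0.001],"hand": -1},{"linear": [0.1,0.1,0.9],"turn": [-0.009,0,-0.001],"hand": -1},{"linear": [0.1,0,0.9],"turn": [-0.009,0.001,0],"hand": -1},{"linear": [0.1,0,0.9],"turn": [-0.009,0,0],"hand": -1},{"linear": [0,0,0.9],"turn": [-0.009,0.001,0],"hand": -1},{"linear": [0,0,0],"turn": [0,0,0],"hand": -1},{"linear": [0,0,0],"turn": [0,0,0],"hand": -1},{"linear": [0,0,0],"turn": [0,0,0],"hand": -1},{"linear": [0,0,0],"turn": [0,0,0],"hand": -1},{"linear": [0,0,0],"turn": [0,0,0],"hand": -1}]'

```text
clock: 15.92
tool_pos: [0.5534, 0.0066, 0.0882]
orientation: [[-0.963, -0.269, 0.028], [-0.27, 0.958, -0.091], [-0.003, -0.095, -0.995]]
ft_force: [-2.0, 1.9, 1.8]
gripper_width: 0.0212
```

```bash
python3 tgt.py -1.2 0 9 5.2;python3 tgt.py -1.2 0 5 2; python3 - <<'E'
from h import *
c=cam('wrist'); save(c,'w11.png',(130,180,370,280),3.3)
E
```

```text
t 15.92 H [-1.  -0.6 12.3] nose 5.44 yaw 0.22 roll -0.15 tongue [76.  -0.3  8. ] F [2.3 1.4 1.8] M [ 0.2   0.91 -0.18] grip 0.0212
lin mm [0.7 0.  3.4] rot [-0.0042  0.003   0.0038]
t 15.92 H [-1.  -0.6 12.3] nose 5.44 yaw 0.22 roll -0.15 tongue [76.  -0.3  8. ] F [2.3 1.4 1.8] M [ 0.2   0.91 -0.18] grip 0.0212
lin mm [ 0.7 -0.3  9. ] rot [-0.06    0.0029  0.0039]
```

View pics/w11.png

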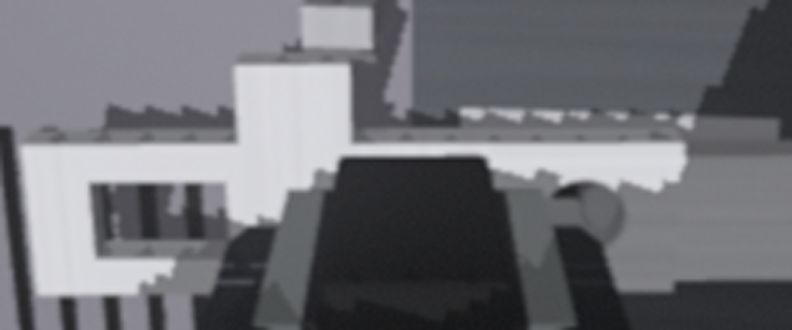

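```bash
python3 - <<'E'
from h import *
import pickle
c=cam('wrist'); save(c,'w11b.png',(285,220,335,260),14)
pickle.dump(c,open('w11.pkl','wb'))
s=bot.get_state();Rt=s['orientation'];t=s['tool_pos']
# project hole rims predicted
an=np.linspace(0,2*np.pi,9)[:-1]
for nm,z in (('top',7.4),('bot',13.4)):
    P=np.array([[6.1*np.cos(q),27.6+6.1*np.sin(q),z] for q in an])/1e3
    W=(Rt@P.T).T+t
    print(nm,((proj(c,W)-[285,220])*14).round(0).astype(int).tolist())
    print('centre',((proj(c,(Rt@np.array([0,.0276,z/1e3])+t)[None])-[285,220])*14).round())
E
```

```text
top [[465, 247], [588, 294], [632, 408], [573, 520], [447, 566], [326, 520], [280, 408], [337, 294]]
centre [[456. 408.]]
bot [[435, 174], [554, 220], [597, 331], [540, 440], [418, 484], [301, 440], [256, 331], [311, 221]]
centre [[427. 331.]]
```

View pics/w11b.png

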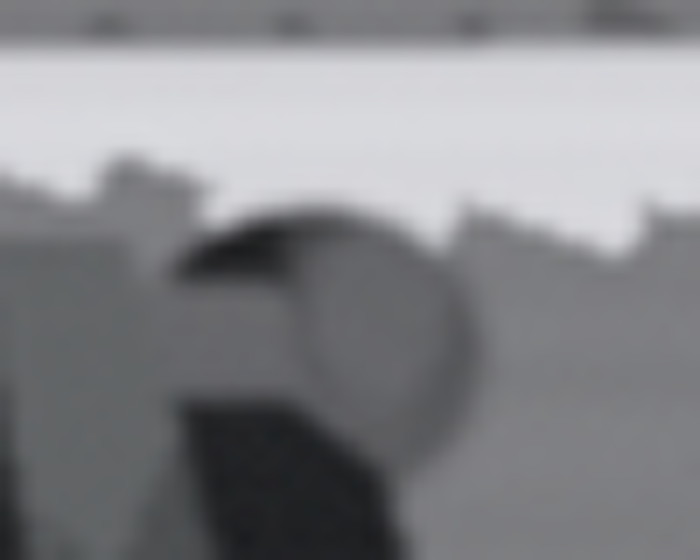

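```bash
python3 tgt.py; python3 - <<'E'
from h import *
import pickle
c=pickle.load(open('w11.pkl','rb')); s=bot.get_state();Rt=s['orientation'];t=s['tool_pos']
o=-c['R'].T@c['t']; print('cam in tool now',Rt.T@(o-t), t, s['clock'])
print((Rt.T@c['R'].T).round(4))
print(proj(c,[Rt@np.array([0,.0337,.0074])+t]))
E
```

```text
t 16.02 H [-1.  -0.6 12.3] nose 5.43 yaw 0.21 roll -0.15 tongue [76.  -0.3  8. ] F [3.6 0.8 2.3] M [ 0.21  0.93 -0.11] grip 0.0212
cam in tool now [ 0.0761787  -0.00261487 -0.142456  ] [0.55337269 0.00659674 0.0882475 ] 16.0167
[[-1.300e-03 -9.553e-01 -2.957e-01]
 [ 1.000e+00 -1.500e-03  4.000e-04]
 [-9.000e-04 -2.957e-01  9.553e-01]]
[[330.17389771 249.11870381]]
```

```bash
python3 - <<'E'
from h import *
import pickle
print(np.array(bot.read_camera('wrist')['tool_from_camera']).round(4))
Rtc=np.array(bot.read_camera('wrist')['tool_from_camera'])
for n in (1,4,5,6,8,11):
    c=pickle.load(open(f'w{n}.pkl','rb')); print(n, (c['R'].T).round(3).tolist(), (-c['R'].T@c['t']).round(4))
E
```

```text
[[-1.300e-03 -9.553e-01 -2.957e-01  7.620e-02]
 [ 1.000e+00 -1.600e-03  5.000e-04 -2.600e-03]
 [-9.000e-04 -2.957e-01  9.553e-01 -1.425e-01]
 [ 0.000e+00  0.000e+00  0.000e+00  1.000e+00]]
1 [[0.282, -0.919, -0.275], [-0.959, -0.268, -0.089], [0.009, 0.289, -0.957]] [0.62   0.0665 0.3735]
4 [[0.29, -0.914, -0.283], [-0.957, -0.277, -0.084], [-0.001, 0.295, -0.955]] [0.6276 0.0162 0.2163]
5 [[0.29, -0.912, -0.289], [-0.957, -0.277, -0.085], [-0.002, 0.301, -0.954]] [0.6256 0.0158 0.3221]
6 [[-0.264, 0.928, 0.263], [0.964, 0.253, 0.078], [0.006, 0.275, -0.961]] [ 0.4736 -0.0228  0.3033]
8 [[-0.258, 0.904, 0.34], [0.943, 0.311, -0.113], [-0.209, 0.292, -0.933]] [0.4746 0.0023 0.2364]
11 [[-0.268, 0.912, 0.311], [0.959, 0.284, -0.006], [-0.094, 0.297, -0.95]] [ 0.4767 -0.0036  0.2301]
```

The hole is resting on the pin's top: the reported wrist calibration flips sign in the tool frame, so it carries a constant world bias of about 2.6 mm. I'll correct the model, back up, move about 5 mm forward and lower again.

```bash
sed -i "s/^HT=.*/HT=np.array([0,25.0,13.4])\/1e3/; s/^Z=/Z=/" tgt.py; sed -i "s/^HT=/O=O+2.6e-3*u-0.5e-3*w\nHT=/" tgt.py; python3 tgt.py -1.2 0 14.5 9; python3 tgt.py -1.2 0 13 8
```

```text
t 16.12 H [-6.1 -0.1 12.5] nose 5.43 yaw 0.21 roll -0.15 tongue [70.8  0.2  8.2] F [3.1 2.1 1.5] M [ 0.18  1.03 -0.09] grip 0.0210
lin mm [ 0.1  5.6 -4. ] rot [0.0623 0.0031 0.0036]
t 16.12 H [-6.1 -0.1 12.5] nose 5.43 yaw 0.21 roll -0.15 tongue [70.8  0.2  8.2] F [3.1 2.1 1.5] M [ 0.18  1.03 -0.09] grip 0.0210
lin mm [ 0.1  5.5 -2. ] rot [0.0449 0.0031 0.0036]
```

>>> move_arm --steps '[{"linear": [0,0,-1.0],"turn": [0.019,0.001,0.001],"hand": -1},{"linear": [0,0,-1.0],"turn": [0.019,0.001,0.001],"hand": -1},{"linear": [0,0,-1.0],"turn": [0.019,0.001,0.001],"hand": -1},{"linear": [0,1.2,0],"turn": [0,0,0],"hand": -1},{"linear": [0,1.2,0],"turn": [0,0,0],"hand": -1},{"linear": [0,1.2,0],"turn": [0,0,0],"hand": -1},{"linear": [0,1.2,0],"turn": [0,0,0],"hand": -1},{"linear": [0,0,0],"turn": [0,0,0],"hand": -1},{"linear": [0,0,0],"turn": [0,0,0],"hand": -1},{"linear": [0,0,0],"turn": [0,0,0],"hand": -1}]'

```text
clock: 16.95
tool_pos: [0.5518, 0.0116, 0.088]
orientation: [[-0.965, -0.259, 0.037], [-0.261, 0.955, -0.142], [0.001, -0.147, -0.989]]
ft_force: [0.8, -1.2, -0.3]
gripper_width: 0.0215
```

```bash
python3 tgt.py -1.2 0 13.8 9; python3 tgt.py -1.2 0 9 5.2; python3 - <<'E'
from h import *
import pickle
c=cam('wrist'); save(c,'w12b.png',(285,220,335,260),14)
pickle.dump(c,open('w12.pkl','wb'))
E
```

```text
t 16.95 H [-1.8 -0.1 11. ] nose 8.43 yaw -0.31 roll 0.05 tongue [74.8 -0.5  2.7] F [-1.3 -0.4 -0.3] M [-0.06 -0.08 -0.02] grip 0.0215
lin mm [-0.1  0.3 -3.1] rot [ 0.01   -0.0017 -0.0053]
t 16.95 H [-1.8 -0.1 11. ] nose 8.43 yaw -0.31 roll 0.05 tongue [74.8 -0.5  2.7] F [-1.3 -0.4 -0.3] M [-0.06 -0.08 -0.02] grip 0.0215
lin mm [-0.1  0.2  3.4] rot [-0.0563 -0.0015 -0.0054]
```

View pics/w12b.png

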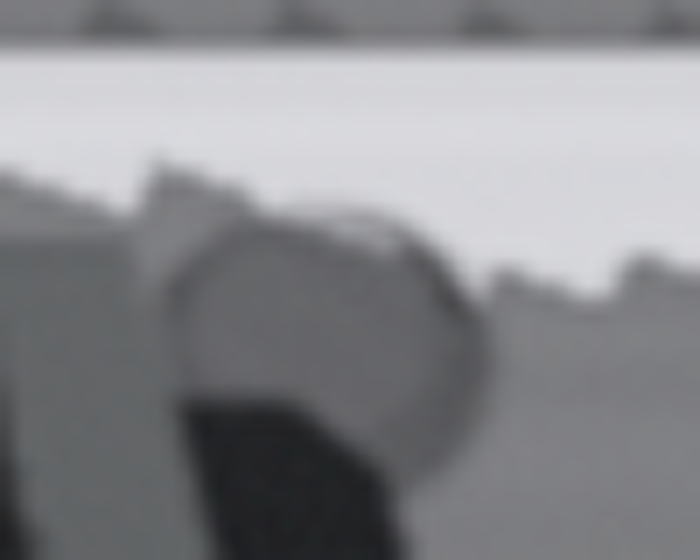

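>>> move_arm --steps '[{"linear": [0,0.1,0.7],"turn": [-0.01,0,-0.001],"hand": -1},{"linear": [0,0,0.7],"turn": [-0.01,0,-0.001],"hand": -1},{"linear": [0,0.1,0.7],"turn": [-0.01,0,-0.001],"hand": -1},{"linear": [0,0,0.7],"turn": [-0.01,0,-0.001],"hand": -1},{"linear": [0,0,0.7],"turn": [-0.01,0,-0.001],"hand": -1},{"linear": [0,0,0],"turn": [0,0,0],"hand": -1},{"linear": [0,0,0],"turn": [0,0,0],"hand": -1},{"linear": [0,0,0],"turn": [0,0,0],"hand": -1},{"linear": [0,0,0],"turn": [0,0,0],"hand": -1},{"linear": [0,0,0],"turn": [0,0,0],"hand": -1}]'

```text
clock: 17.83
tool_pos: [0.554, 0.0116, 0.0849]
orientation: [[-0.964, -0.265, 0.028], [-0.266, 0.96, -0.087], [-0.004, -0.091, -0.996]]
ft_force: [0.8, 1.0, -1.4]
gripper_width: 0.0209
```

```bash
python3 tgt.py -1.2 0 8.5 5.2; python3 tgt.py -1.2 0 3.5 1.5; python3 - <<'E'
from h import *
import pickle
c=cam('wrist'); save(c,'w13.png',None,1.5)
pickle.dump(c,open('w13.pkl','wb'))
E
```

```text
t 17.83 H [-1.4 -2.2  9.2] nose 5.24 yaw -0.05 roll -0.21 tongue [75.5 -2.2  5.2] F [ 0.7 -1.  -1.4] M [-0.16 -0.04  0.03] grip 0.0209
lin mm [2.1 0.3 0.7] rot [-0.0006  0.0035 -0.0008]
t 17.83 H [-1.4 -2.2  9.2] nose 5.24 yaw -0.05 roll -0.21 tongue [75.5 -2.2  5.2] F [ 0.7 -1.  -1.4] M [-0.16 -0.04  0.03] grip 0.0209
lin mm [ 2.1 -0.1  7.3] rot [-0.0652  0.0036 -0.0007]
```

View pics/w13.png

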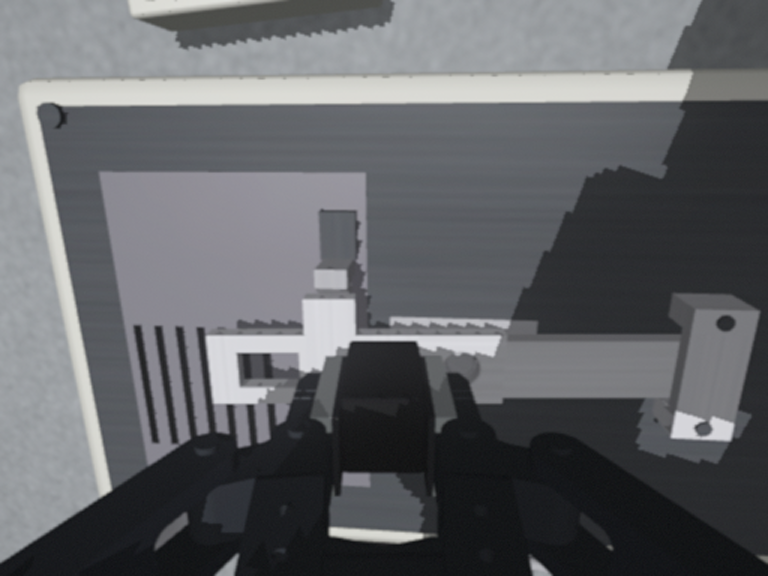

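>>> move_arm --steps '[{"linear": [0.4,0,1.1],"turn": [-0.01,0,0],"hand": -1},{"linear": [0.4,0,1.1],"turn": [-0.01,0,0],"hand": -1},{"linear": [0.2,0,1.1],"turn": [-0.01,0,0],"hand": -1},{"linear": [0.2,0,1.1],"turn": [-0.01,0,0],"hand": -1},{"linear": [0.2,0,1.1],"turn": [-0.01,0,0],"hand": -1},{"linear": [0.2,0,1.1],"turn": [-0.01,0,0],"hand": -1},{"linear": [0,0,0],"turn": [0,0,0],"hand": -1},{"linear": [0,0,0],"turn": [0,0,0],"hand": -1},{"linear": [0,0,0],"turn": [0,0,0],"hand": -1},{"linear": [0,0,0],"turn": [0,0,0],"hand": -1}]'

```text
clock: 18.72
tool_pos: [0.5547, 0.0107, 0.0786]
orientation: [[-0.964, -0.266, 0.015], [-0.266, 0.964, -0.023], [-0.009, -0.026, -1.0]]
ft_force: [1.8, 1.0, -0.4]
gripper_width: 0.0209
```

```bash
python3 tgt.py -1.2 -1.1 3.5 1.5; python3 tgt.py -1.2 -1.1 0 0; python3 - <<'E'
from h import *
import pickle
c=cam('wrist'); save(c,'w14.png',None,1.5)
E
```

```text
t 18.72 H [-1.5 -2.6  4.5] nose 1.48 yaw -0.02 roll -0.50 tongue [75.6 -2.6  5.6] F [ 0.5 -2.  -0.4] M [-0.29 -0.07  0.08] grip 0.0209
lin mm [1.4 0.3 1. ] rot [ 0.0003  0.0087 -0.0003]
t 18.72 H [-1.5 -2.6  4.5] nose 1.48 yaw -0.02 roll -0.50 tongue [75.6 -2.6  5.6] F [ 0.5 -2.  -0.4] M [-0.29 -0.07  0.08] grip 0.0209
lin mm [1.4 0.1 5.2] rot [-0.0259  0.0087 -0.0002]
```

View pics/w14.png

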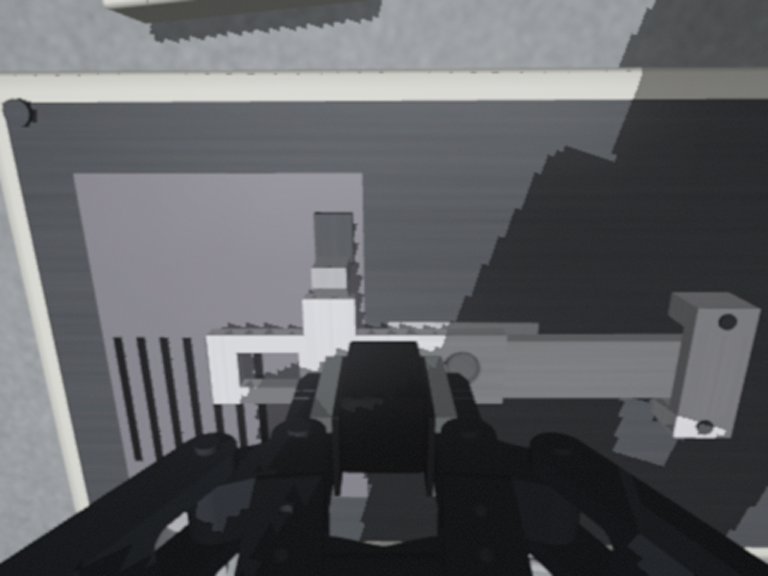

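>>> move_arm --steps '[{"linear": [0.3,0,1.2],"turn": [-0.004,0.001,0],"hand": -1},{"linear": [0.3,0,1.2],"turn": [-0.004,0.001,0],"hand": -1},{"linear": [0.3,0,1.2],"turn": [-0.004,0.001,0],"hand": -1},{"linear": [0.3,0,1.2],"turn": [-0.004,0.001,0],"hand": -1},{"linear": [0.3,0,1.2],"turn": [-0.004,0.001,0],"hand": -1},{"linear": [0.3,0,1.2],"turn": [-0.004,0.001,0],"hand": -1},{"linear": [0.2,0,1.2],"turn": [0,0,0],"hand": -1},{"linear": [0,0,1.2],"turn": [0,0,0],"hand": -1},{"linear": [0,0,1.2],"turn": [0,0,0],"hand": -1},{"linear": [0,0,1.2],"turn": [0,0,0],"hand": -1}]'

```text
clock: 19.6
tool_pos: [0.5542, 0.0106, 0.0735]
orientation: [[-0.964, -0.266, 0.007], [-0.266, 0.964, 0.003], [-0.007, 0.001, -1.0]]
ft_force: [0.1, 1.1, 7.9]
gripper_width: 0.0211
```

```bash
python3 tgt.py -1.2 -1.1 0 0; python3 - <<'E'
from h import *
import pickle
c=cam('wrist'); save(c,'w15.png',None,1.5)
E
```

```text
t 19.60 H [-1.1 -2.1  0.1] nose -0.06 yaw -0.06 roll -0.42 tongue [75.9 -2.2  3.2] F [ 1.  -0.4  7.9] M [ 0.21 -0.02 -0.02] grip 0.0211
lin mm [ 0.9 -0.1  0.1] rot [ 0.0011  0.0073 -0.0011]
```

View pics/w15.png

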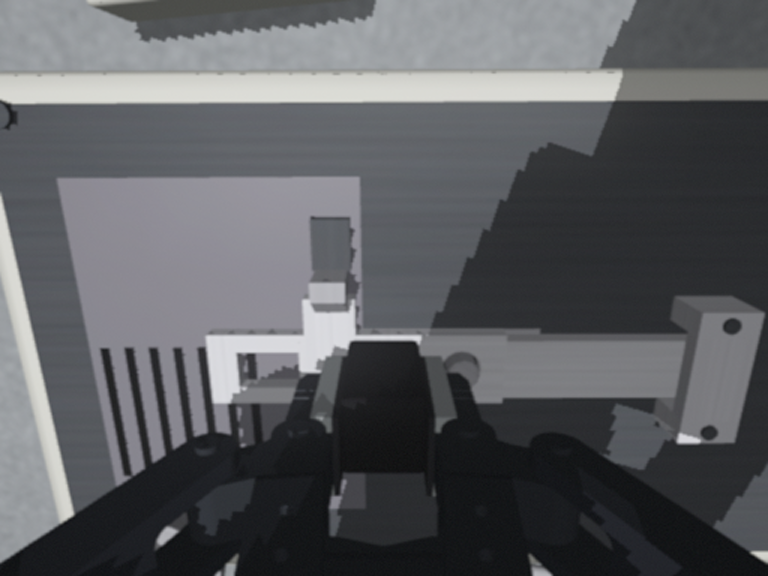

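>>> move_arm --steps '[{"linear": [0,0,0],"turn": [0,0,0],"hand": -1},{"linear": [0,0,0],"turn": [0,0,0],"hand": 0.2},{"linear": [0,0,0],"turn": [0,0,0],"hand": 0.2},{"linear": [0,0,0],"turn": [0,0,0],"hand": 0.2},{"linear": [0,0,0],"turn": [0,0,0],"hand": 0.2},{"linear": [0,0,0],"turn": [0,0,0],"hand": 0.2},{"linear": [0,0,0],"turn": [0,0,0],"hand": 0.2},{"linear": [0,0,0],"turn": [0,0,0],"hand": 0.2},{"linear": [0,0,-3],"turn": [0,0,0],"hand": 0.2},{"linear": [0,0,-5],"turn": [0,0,0],"hand": 0.2}]'

```text
clock: 20.48
tool_pos: [0.5492, 0.0101, 0.0791]
orientation: [[-0.964, -0.265, -0.006], [-0.265, 0.964, 0.003], [0.004, 0.005, -1.0]]
ft_force: [0.9, -0.3, -0.5]
gripper_width: 0.0512
```

```bash
python3 tgt.py; python3 - <<'E'
from h import *
import pickle
c=cam('wrist'); save(c,'w16.png',None,1.5)
E
```

```text
t 20.48 H [-0.2  2.9  5.8] nose -0.26 yaw -0.08 roll 0.26 tongue [76.8  2.8  9.2] F [-0.5 -0.8 -0.5] M [-0.05 -0.02 -0.03] grip 0.0512
```

View pics/w16.png

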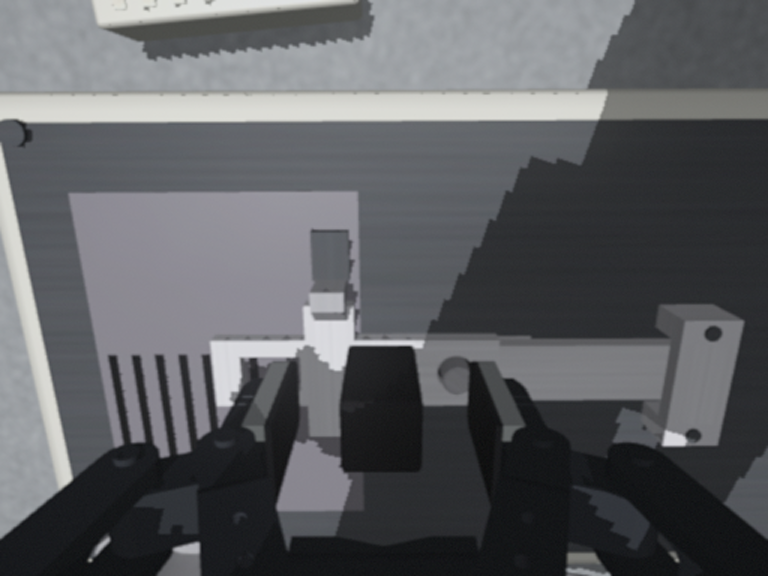

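Released, with the bar flat and the hook over the ear. Next I'll lift clear, moving straight up.

>>> move_arm --steps '[{"linear": [0,0,-5],"turn": [0,0,0],"hand": 0.2},{"linear": [0,0,-8],"turn": [0,0,0],"hand": 0.2},{"linear": [0,0,-15],"turn": [0,0,0],"hand": 0.2},{"linear": [0,0,-20],"turn": [0,0,0],"hand": 0.2},{"linear": [0,0,-25],"turn": [0,0,0],"hand": 0.2},{"linear": [0,0,-25],"turn": [0,0,0],"hand": 0.2},{"linear": [0,0,-25],"turn": [0,0,0],"hand": 0.2},{"linear": [0,0,-15],"turn": [0,0,0],"hand": 0.2},{"linear": [0,0,0],"turn": [0,0,0],"hand": 0.2},{"linear": [0,0,0],"turn": [0,0,0],"hand": 0.2}]'

```text
clock: 21.37
tool_pos: [0.5504, 0.0097, 0.2316]
orientation: [[-0.964, -0.265, 0.002], [-0.265, 0.964, 0.003], [-0.003, 0.003, -1.0]]
ft_force: [-0.6, -0.4, -0.8]
gripper_width: 0.0516
```

```bash
python3 tgt.py; python3 - <<'E'
from h import *
import pickle
c=cam('wrist'); save(c,'w17.png',None,1.5); pickle.dump(c,open('w17.pkl','wb'))
c=cam('side'); save(c,'s17.png',(190,140,310,250),6)
E
```

```text
t 21.37 H [ -0.9   1.8 158.3] nose -0.15 yaw -0.07 roll -0.16 tongue [ 76.1   1.7 161.5] F [-0.3  0.7 -0.8] M [ 0.03 -0.01  0.03] grip 0.0516
```

View pics/w17.png

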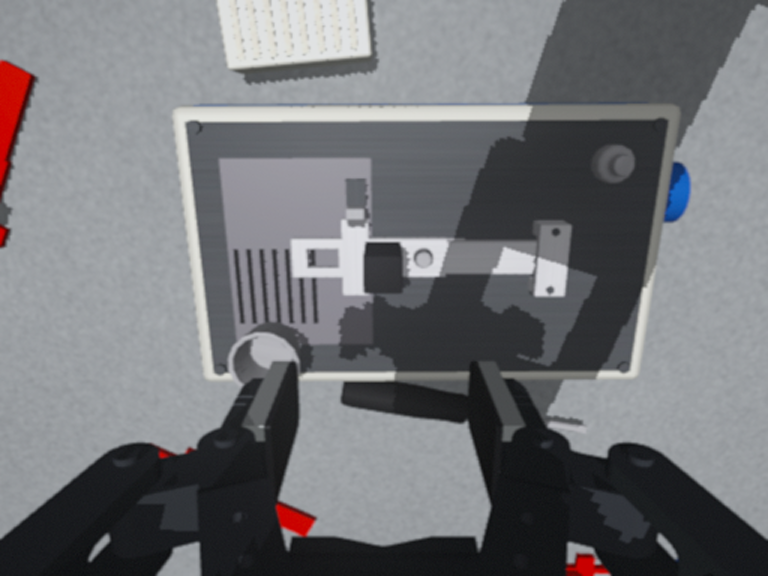

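View pics/s17.png

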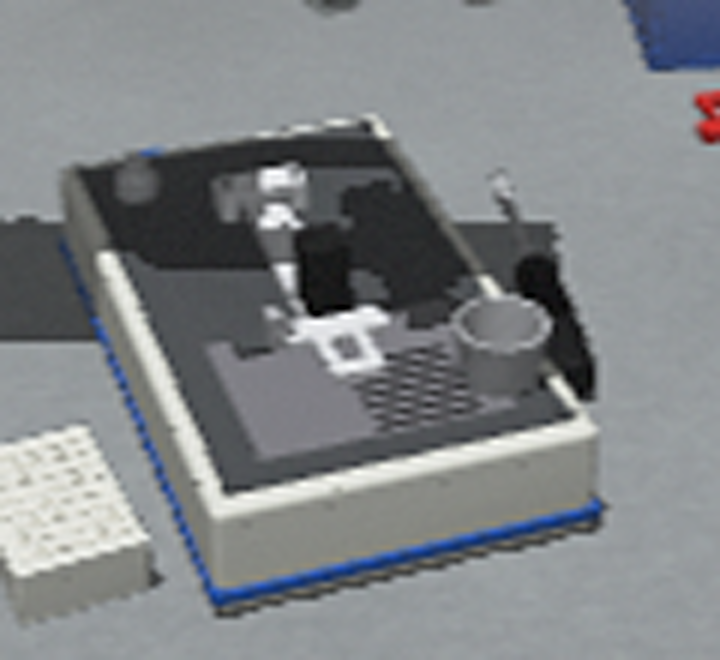

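```bash
python3 - <<'E'
from h import *
import pickle
c=pickle.load(open('w17.pkl','rb')); save(c,'w17a.png',(185,110,395,210),3.8)
E
```

```text
(no output)
```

View pics/w17a.png

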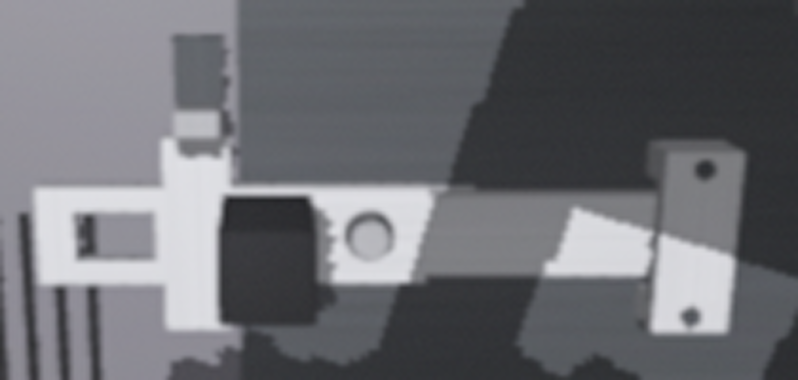

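```bash
python3 - <<'E'
from cell import bot
print(bot.get_state()['clock'], bot.hand_in())
E
```

```text
the job is handed in; nothing more can be done
21.4667 None
```

The bar is refitted and I handed the job in at about 21.5 s of the 72 s allowed. The hand-in gives no verdict, so the result rests on the checks below.

**What I did:** I gripped the bar by its black block, lifted it off the pin and turned it end for end. I tilted it about 12° nose down, slid the tongue under the keeper bridge, levelled it onto the pin and pressed it down until the catch snapped. Then I opened the gripper and went straight up.

**Mended on the way:** on the first try the hole came down about 5 mm short and rested on the pin's top. The cause was a wrist-camera calibration error of about 2.6 mm, fixed in world axes. I corrected for it, raised the bar, moved it forward and lowered it again.

**Last checks:**
- **Seating:** just before letting go, the arm's pose put the bar's underside 0.1 mm above the deck with tilt under 0.5°. The tongue end was at unit x ≈ 76 mm and the hole at unit x ≈ -1.1 mm.
- **After letting go:** the picture shows the pin in the round hole, the tongue under the lip and the hook about 3.4 mm over the ear (3.5 mm at rest).
- **Clear of the robot:** the gripper was about 16 cm above the bar, touching nothing, with no notable force.
- **Loose things:** the cup, thumb nut, filter block and screwdriver look undisturbed in the last pictures; I did not measure them.

**One disagreement:** the arm's pose put the hole at y ≈ -2 mm, but a hole seated on the pin can only be about 1.1 mm off. I put the difference down to measurement error and did not measure y separately after letting go.

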